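# Close the tilted fruit-tea infuser: strainer disk first, then the locking ring

### The arm

A 6-joint arm with a two-finger parallel gripper is mounted at the origin on the work surface. World frame = base frame: x ahead of the robot, y to its left, z up, the work surface at z = 0. Lengths are in m, angles in rad, forces in N, time in s.
With the tool pointing down it reaches from about 0.375 to 0.9 m from the base axis. Payload 3.1 kg.
Tool frame: the origin (TCP) lies midway between the tips of the shut fingers; the grasp point (between the pads) lies 19 mm behind it; x points along the fingers, z is the direction in which the jaws open and shut, and the axes are right-handed (so a half turn about x gives the same grasp; the last joint's range is limited). The gripper opens to 85 mm and grips with 20 to 120 N. Pads are 22 mm wide; open, the fingers measure 114 mm over their backs; the gripper's body (76 mm by 85 mm) begins 54 mm behind the grasp point. The pads swing forward as they close: fully open they stand 13 mm farther back than shut.
Start: joints at [-1.325, 0.527, 1.433, -0, 1.181, -0.178], TCP at [0.257, -0.57, 0.208] pointing down, gripper open.
Joint ranges: [-3.08, 3.08], [-0.75, 2.2], [0.22, 2.44], [-1.43, 4.57], [0, 2.65], [-2.85, 2.85]. Speed limits (rad/s): [2.79, 2.79, 3.14, 3.14, 3.14, 3.14].

### API

Orientations are given as a unit quaternion [x, y, z, w].
In Python, from station import telemetry, optics, manip gives the robot as it stands.
- The arm moves only by the tool step_arm, never from a script. Its argument "commands" is a list of rows, each a list of 4 numbers: the shift along the tool's x, y, z in m, then the turn about the tool's x in rad. A call has 1 to 8 rows; each row is the pose to reach, as a shift and turn from the pose measured when the call began, along the tool's axes at that moment; what a row does not reach only later rows make up. A row lasts 1/12 s, in which the tool goes at most 41.7 mm and 7.16 degrees, less where a joint would pass 70% of its speed; a pose out of reach is approached as far as the arm can. A call with a gripper value outside its range is refused whole. "jaw" is the finger opening in m, from 0 to 0.0854, set as the call begins (left out, the last holds). The fingers move at their own pace and stop on an object; "grip_force" is the grip in N (left out, the last holds). Time passes only in rows, so rows that repeat a pose let the fingers close. It gives the time, the measured TCP pose, the force and the opening at its end, in the units of the state.
- telemetry.sense(): the state, without advancing time (a new reading comes with each control period).
- optics.snapshot(name): name is "side" or "top"; returns the picture (420x560x3 uint8, red, green, blue); there is no depth.
- optics.camera_params(name): a dict with "mtx" (3x3 intrinsics, pixels), "k1" (the pictures are not rectified: a ray, as slopes to the right and down, at radius r is drawn at 1 + k1 r^2 times it, then the intrinsics apply), "origin" and "attitude" of the camera in the world. Camera axes: x right, y down, z forward; pixel columns grow to the right and rows downward; lengths in m; the calibration is good to about 2 mm. A picture is of the moment at which its call begins. camera_params takes no time and is no camera call.
- manip.sign_off(): hands the job in, once; it reports no verdict.
The state is a dict: "t": time; "q": joint angles; "qd": joint speeds; "tau": joint torques, N m; "tcp_pos": TCP position; "tool_rot": TCP orientation; "force": force on the tool from outside, world axes, zero at the start; "ft_torque": the same for the moment, N m; "finger_gap": opening from 0.0 (shut) to 1.0 (fully open).
Only numpy, scipy, OpenCV 4.12 (cv2) and the standard library are available. Lean on these libraries where they do the work, as an engineer would, in place of code of your own. Each camera call takes 0.05 s, during which the arm holds its last target.

### The job

Close the clear infuser canister that leans in its stand. First lay the steel strainer disk (tab outwards) flat on the ledge inside the mouth and let go of it; then set the green locking ring over the neck with its bow handle pointing up and down the slope, and turn it clockwise a quarter turn as far as it goes, so that it is fully home and locked with the bow lying level across. Let go of the ring, and leave the squeeze bottle, carton and pitcher standing where they are.

Things in the scene. Friction and masses are not known exactly. Their poses are not given: they have to be found in the camera images.
- mouth (a point): Centre of the canister's open mouth, in the plane of its rim, about 160 mm above the work surface. z = axis of the mouth, pointing out of it, 25 degrees from vertical towards the robot's side; y = horizontal, across the slope; x = up the slope, away from the robot. The recess in the mouth is 77 mm wide and 6 mm deep, down to a ledge (60 mm inner diameter) that carries the disk.
- canister: Clear canister, 108 mm across, with a white neck of 84 mm diameter, fixed in a steel stand. Same origin and axes as the mouth. Two orange lugs on the neck, at its +y and -y sides, reach 97 mm diameter, each 60 degrees wide, 5 to 11.5 mm below the rim; gaps at +x and -x. A stop on each lug blocks the ring from turning anticlockwise and ends its clockwise turn at about 90 degrees.
- disk_center (a point): Strainer disk, loose, flat on the work surface at the start, tab up: perforated steel, 70 mm diameter, 5 mm thick. Upright black tab on its centre to grasp: 26 mm long (x), 12 mm thick (y), rising 26 mm above the disk. Point on its axis 15.5 mm above its underside; z up through the tab. 0.06 to 0.13 kg. Seated, this point is 9.5 mm outside the rim plane; any angle about its axis will do.
- disk: The same disk; origin at the centre of its underside, same axes.
- ring_center (a point): Green locking ring, loose, on the work surface at the start, bow handle up: 113 mm outer diameter, 72 mm high. Point on its axis 36 mm above its lower edge; z up, x along the bow. It drops over the neck with its x within 30 degrees of the mouth's x (either way round; a half turn changes nothing). Home, this point is 16 mm outside the rim plane, with x along the mouth's y. 0.11 to 0.23 kg.
- ring: The same ring, origin at the centre of its lower edge. Skirt 20 mm high, 103 mm inner diameter; then a flange, 4 mm thick with a 62 mm opening, that rests on the rim. Two inner lugs at its +x and -x sides, 50 degrees wide, reach in to 90 mm diameter, 1 to 7 mm above the lower edge. Turned clockwise, seen looking into the mouth, by 90 degrees they lie under the orange lugs, with 1.5 mm play.
- ring_bow (a point): Middle of the ring's bow handle, the place to grasp it: a straight bar 14 mm thick (along the ring's y), 102 mm long (along its x) and 24 mm high; this point is on the ring's axis 60 mm above its lower edge. Open below (from 24 to 48 mm above the lower edge), so that the seated disk's tab fits under it with 3 mm to spare. Same axes as the ring.
- bottle_center (a point): Bystander: white squeeze bottle with red nozzle, loose, 60 mm diameter, 185 mm high; point at its centre.
- carton_center (a point): Bystander: green drinks carton, loose, 70 x 70 mm, 184 mm high; point at its centre.
- pitcher_center (a point): Bystander: clear pitcher with a handle on its own +y side, loose, 104 mm diameter, 130 mm high; point at its centre.
Not all that is in view belongs to the job. Of the things shaped like the disk, the bare steel one is meant.

How it is judged:
By the outcome, as a careful person would: the job done as asked, in the order asked, and still so for the second after the job is handed in, with the robot touching nothing.
It also fails if it takes over 72 s, if anything falls off the work surface, if the arm or the gripper's body presses on something with over 40 N, if the wrist force passes 120 N, or if a joint passes its speed limit or range.

## Working session

There is one attempt and no reset: what is moved stays moved. The work goes in short steps, Python scripts to look and compute and a tool call to move; the robot and the scene stay as the last step left them, time stands still between calls to the robot, and variables do not carry over. Pictures are saved under pics/ and viewed, and the job is handed in when it is done.

Besides the shell and the picture viewer there is one more tool, called after ">>>" in YAML: its name, and indented under it one key for each argument. step_arm: Moves the arm, as the interface text tells. Its arguments: {"type":"object","properties":{"commands":{"type":"array","items":{"type":"array","items":{"type":"number"}}},"jaw":{"type":"number"},"grip_force":{"type":"number"}},"required":["commands"]}

```bash
mkdir -p pics; ls; python3 - <<'E'
from station import telemetry, optics, manip
import cv2
print(telemetry.sense())
for n in ("side","top"):
    print(n,optics.camera_params(n))
    cv2.imwrite(f"pics/{n}0.png",optics.snapshot(n)[:,:,::-1])
E
```

```text
pics
{'t': 0.0, 'q': array([-1.32549810e+00,  5.28476846e-01,  1.43390617e+00, -3.88555090e-05,
        1.18137543e+00, -1.78485956e-01]), 'qd': array([ 5.55243529e-04, -5.28367735e-05,  1.07123105e-03,  1.70017499e-03,
       -1.06713114e-03, -3.28188946e-04]), 'tau': array([-1.77387374e-04, -4.42355633e+01, -1.78022772e+01, -2.71598055e-04,
        8.52123223e-03, -7.27040231e-06]), 'tcp_pos': array([ 0.25684387, -0.56894881,  0.20702587]), 'tool_rot': array([ 0.38417151,  0.59454279, -0.38314394,  0.59340698]), 'force': array([0.26852122, 0.20455744, 0.21030479]), 'ft_torque': array([ 0.01255052, -0.03460608,  0.0185484 ]), 'finger_gap': 1.000204516533764}
side {'mtx': array([[412.18322388,   0.        , 276.38904837],
       [  0.        , 412.18322388, 209.66762213],
       [  0.        ,   0.        ,   1.        ]]), 'k1': -0.04685795954855518, 'origin': array([0.24693634, 1.04395343, 0.71876881]), 'attitude': array([-0.13539164,  0.85877076, -0.48863693,  0.07359228])}
top {'mtx': array([[525.61804859,   0.        , 279.19076729],
       [  0.        , 525.61804859, 210.90079325],
       [  0.        ,   0.        ,   1.        ]]), 'k1': -0.19093891156744994, 'origin': array([0.310932  , 0.08722938, 1.55329981]), 'attitude': array([-0.69357861,  0.71508175, -0.05552241,  0.06726122])}
```

Disk-like things (top pixels): orange (349,228), steel/white perforated with black tab (388,247), pink (352,270), brown-orange (387,284). The one I choose is (388,247), which is (325,200) in the side view. The ring is at (249,230), side (272,265). I'll check close crops.

```bash
cat > h.py <<'E'
import numpy as np, cv2
from scipy.spatial.transform import Rotation as R
from scipy.optimize import least_squares
from station import telemetry, optics, manip
P={n:optics.camera_params(n) for n in("side","top")}
def proj(n,X):
    p=P[n];X=np.atleast_2d(X).astype(float)
    rot=R.from_quat(p["attitude"]).as_matrix()
    c=(X-p["origin"])@rot
    s,_=cv2.projectPoints(c.reshape(-1,1,3),np.zeros(3),np.zeros(3),p["mtx"],np.array([p["k1"],0,0,0.]))
    return s.reshape(-1,2)
def ray(n,uv):
    p=P[n]
    s=cv2.undistortPoints(np.array(uv,float).reshape(-1,1,2),p["mtx"],np.array([p["k1"],0,0,0.])).reshape(-1,2)
    d=np.c_[s,np.ones(len(s))]@R.from_quat(p["attitude"]).as_matrix().T
    return p["origin"],d
def onz(n,uv,z):
    o,d=ray(n,uv);return o+d*((z-o[2])/d[:,2])[:,None]
def tri(us,ut):
    f=lambda X:np.r_[proj("side",X)[0]-us,proj("top",X)[0]-ut]
    r=least_squares(f,[.5,0,.1]);return r.x,r.fun
def crop(n,img,c,w,h,s,name):
    x,y=int(c[0]-w/2),int(c[1]-h/2);x=max(x,0);y=max(y,0)
    cv2.imwrite(name,cv2.resize(img[y:y+h,x:x+w],None,fx=s,fy=s,interpolation=cv2.INTER_CUBIC));print(name,x,y)
E
python3 - <<'E'
from h import *
s=cv2.imread("pics/side0.png");t=cv2.imread("pics/top0.png")
a=[cv2.resize(i[y:y+75,x:x+95],None,fx=4,fy=4,interpolation=cv2.INTER_CUBIC) for i,x,y in((s,285,170),(t,325,215),(s,200,165),(t,260,130),(s,230,225),(t,205,195))]
cv2.imwrite("pics/c1.png",np.vstack([np.hstack(a[:2]),np.hstack(a[2:4])]))
cv2.imwrite("pics/c2.png",np.hstack(a[4:]))
print(onz("top",[(388,247),(249,230)],0), onz("top",[(300,170)],.16))
E
```

```text
[[ 0.46449956 -0.21190075  0.        ]
 [ 0.52913546  0.20099254  0.        ]] [[0.66751945 0.04680848 0.16      ]]
```

The choice is confirmed: the bare steel perforated disk with the black tab is at top (388,247). The ring's bow is visible. The mouth rim is at about top (301,171) and side (243,188). Next I'll fit models to silhouettes in both views.

```bash
cat > fit.py <<'E'
from h import *
from scipy.optimize import minimize
S=4
def hullpoly(n,X): return cv2.convexHull(proj(n,X).astype(np.float32)).reshape(-1,2)
def render(n,parts,box):
    x0,y0,w,h=box;m=np.zeros((h*S,w*S),np.uint8)
    for X in parts:
        p=(hullpoly(n,X)-[x0,y0]+.5)*S-.5
        cv2.fillPoly(m,[np.round(p*16).astype(np.int32)],255,shift=4)
    return m
def circ(r,z,N=60):
    a=np.linspace(0,2*np.pi,N,endpoint=False);return np.c_[r*np.cos(a),r*np.sin(a),np.full(N,z)]
def boxp(a,b,z0,z1): return np.array([[i*a,j*b,k] for i in(-1,1) for j in(-1,1) for k in(z0,z1)])
RING=[np.r_[circ(.0565,0),circ(.0565,.024)],boxp(.051,.007,.024,.072)]
DISK=[np.r_[circ(.035,0),circ(.035,.005)],boxp(.013,.006,.005,.031)]
def place(parts,p,Rm): return [X@Rm.T+p for X in parts]
def up(mask,box):
    x0,y0,w,h=box;return cv2.resize(mask[y0:y0+h,x0:x0+w].astype(np.float32),None,fx=S,fy=S,interpolation=cv2.INTER_LINEAR)
def mats(x): return R.from_euler('z',x[3]).as_matrix()
def fit(parts,masks,boxes,x0,rotf=mats,step=(.004,.004,.004,.1)):
    M={n:up(masks[n],boxes[n]) for n in masks}
    def c(x):
        t=0
        for n in M:
            r=render(n,place(parts,np.array(x[:3]),rotf(x)),boxes[n])/255.
            t+=np.abs(r-M[n]).sum()/r.sum()
        return t
    best=None
    for _ in range(3):
        sim=np.vstack([x0]+[np.array(x0)+np.eye(len(x0))[i]*step[i] for i in range(len(x0))])
        o=minimize(c,x0,method='Nelder-Mead',options=dict(initial_simplex=sim,xatol=1e-5,fatol=1e-5,maxiter=400));x0=o.x
    return o.x,o.fun
def green(im):
    h=cv2.cvtColor(im,cv2.COLOR_BGR2HSV);m=cv2.inRange(h,(45,110,30),(90,255,255))
    return m
def fillext(m):
    cs,_=cv2.findContours(m,cv2.RETR_EXTERNAL,cv2.CHAIN_APPROX_NONE);o=np.zeros_like(m)
    cv2.drawContours(o,[max(cs,key=cv2.contourArea)],-1,255,-1);return o/255.
E
python3 - <<'E'
from fit import *
im={n:cv2.imread(f"pics/{n}0.png") for n in("side","top")}
bx={"side":(240,235,64,56),"top":(220,200,60,60)}
mk={}
for n in im:
    x,y,w,h=bx[n];g=np.zeros(im[n].shape[:2],np.uint8);g[y:y+h,x:x+w]=green(im[n])[y:y+h,x:x+w];mk[n]=fillext(g)
for y0 in(1.2,1.9,2.6):print("ring",fit(RING,mk,bx,[.529,.2,0,y0]))
bx={"side":(310,185,32,26),"top":(370,230,36,36)};mk={}
for n in im:
    x,y,w,h=bx[n];c=im[n].astype(float)
    sub=c[y:y+h,x:x+w];bg=np.median(np.r_[sub[0],sub[:,0]],axis=0)
    d=np.abs(sub-bg).max(2);g=np.zeros(im[n].shape[:2],np.uint8);g[y:y+h,x:x+w]=(d>22)*255
    if n=="top":
        g[:, :]=g
    g=cv2.morphologyEx(g,cv2.MORPH_CLOSE,np.ones((3,3)));mk[n]=fillext(g)
    cv2.imwrite(f"pics/m_{n}.png",cv2.resize(np.hstack([mk[n][y:y+h,x:x+w]*255,d]).astype(np.uint8),None,fx=6,fy=6,interpolation=0))
for y0 in(.5,1.1,1.7,2.3,2.9):print("disk",fit(DISK,mk,bx,[.465,-.21,0,y0]))
E
```

```text
ring (array([ 0.52666734,  0.20230018, -0.00076499,  0.36278461]), np.float64(0.6134685074338563))
ring (array([0.52669566, 0.2022087 , 0.00308067, 1.89197175]), np.float64(0.7272935917291885))
ring (array([ 5.26963876e-01,  2.00877796e-01, -2.69711639e-03,  3.43925866e+00]), np.float64(0.6127763094076762))
disk (array([ 0.46628171, -0.20723694,  0.00207046,  0.45094824]), np.float64(0.5557392552257989))
disk (array([ 0.46608884, -0.20640516,  0.00316694,  1.00244558]), np.float64(0.5614691683549613))
disk (array([ 0.46522265, -0.20628713,  0.00357932,  2.37454359]), np.float64(0.5624272438513109))
disk (array([ 0.46592644, -0.20732912,  0.00326781,  2.44972743]), np.float64(0.5622490206596641))
disk (array([ 4.65895919e-01, -2.07070891e-01,  2.22737049e-03,  2.96301374e+00]), np.float64(0.5575032047521418))
```

```bash
python3 - <<'E'
from fit import *
im={n:cv2.imread(f"pics/{n}0.png") for n in("side","top")}
# tab yaw from top
x,y,w,h=370,230,36,36
g=cv2.cvtColor(im["top"][y:y+h,x:x+w],cv2.COLOR_BGR2GRAY)
print((g[8:28,8:28]))
for n,b in(("side",(222,172,44,36)),("top",(278,150,46,46))):
    x,y,w,h=b;c=im[n][y:y+h,x:x+w]
    cv2.imwrite(f"pics/mouth_{n}.png",cv2.resize(c,None,fx=12,fy=12,interpolation=0))
E
```

```text
[[136 141 117 161 159 151 145 161 155 116 122 161 161 161 154 130 126 137
  137 135]
 [134 160 117 161 160 154 128 162 160 157 159 164 150 127 149 158 158 147
  131 136]
 [160 166 157 145 160 156 127 132 162 157 136 137 161 158 160 161 162 152
  130 130]
 [112 166 162 123 160 159 151 126 158 127  87 120 164 162 161 145 140 136
  121 139]
 [111 164 166 158 144 161 151  83  94  72  62  84 137 145 116 137 148 161
  162 153]
 [158 146 164 141 109 157 127  57  60  62  59  65 123 155 146 160 160 162
  164 164]
 [163  89 146 163 159 154  97  52  55  65  62  55  85 137 163 163 163 162
  150 127]
 [166 158 163 166 165 163 146  52  55  61  61  59  67 125 164 154 138 118
  138 163]
 [166 166 163 148 166 165 153  90  53  56  64  60  59 123 154 121 133 161
  161 162]
 [165 146 161 127 166 165 163 144  51  56  63  60  58  67 128 162 162 161
  162 149]
 [162 125 166 163 165 166 164 151  89  50  54  59  58  65 129 164 164 151
  134 106]
 [167 163 168 168 166 166 165 161 142  51  55  61  59  82 122 152 141 109
  144 162]
 [169 167 168 164 139 131 167 164 150  89  51  76 133 163 144 141 164 163
  162 162]
 [169 165 141 123 141 146 166 165 163 153 144 163 164 163 164 164 163 150
  113 133]
 [119 149 166 166 166 167 166 161 148 163 154 119 131 165 153 111 133 163
  150 137]
 [154 168 169 167 160 132 166 155 133 163 163 154 151 164 163 163 163 163
  152 137]
 [127 164 164 129 158 121 149 167 159 148 163 154 129 143 165 153 127 144
  144 133]
 [131 124 159 125 168 167 167 166 150 123 163 163 154 150 164 163 162 140
  127 135]
 [137 134 128 159 167 157 113 136 166 157 148 163 154 128 145 158 134 128
  134 135]
 [138 135 136 133 141 157 147 166 164 144 123 163 162 157 141 129 133 132
  134 135]]
```

```bash
python3 - <<'E'
from fit import *
im={n:cv2.imread(f"pics/{n}0.png") for n in("side","top")}
out=[]
for n,b in(("side",(240,235,64,56)),("top",(220,200,64,56))):
    x,y,w,h=b
    r=render(n,place(RING,np.array([.527,.202,0]),mats([0,0,0,.36])),b)
    c=cv2.resize(im[n][y:y+h,x:x+w],None,fx=4,fy=4);c[:,:,2]=np.maximum(c[:,:,2],r//2)
    g=cv2.resize(green(im[n])[y:y+h,x:x+w],None,fx=4,fy=4)
    out.append(np.hstack([c,cv2.merge([g]*3)]))
cv2.imwrite("pics/ov.png",np.vstack(out))
E
python3 - <<'E'
from fit import *
im={n:cv2.imread(f"pics/{n}0.png") for n in("side","top")}
def g2(im):
    c=im.astype(int);return ((c[:,:,1]-np.maximum(c[:,:,2],c[:,:,0])>18)*255).astype(np.uint8)
bx={"side":(240,235,64,56),"top":(220,200,60,60)}
mk={}
for n in im:
    x,y,w,h=bx[n];g=np.zeros(im[n].shape[:2],np.uint8);g[y:y+h,x:x+w]=g2(im[n])[y:y+h,x:x+w];mk[n]=fillext(g)
for y0 in(0.1,.4):print("ring",fit(RING,mk,bx,[.529,.2,0,y0]))
# bow top face by brightness in top view? triangulate yaw: dark tab
bx={"side":(310,185,32,26),"top":(370,230,36,36)};mk={};tab={}
for n in im:
    x,y,w,h=bx[n];sub=im[n].astype(float)[y:y+h,x:x+w];bg=np.median(np.r_[sub[0],sub[:,0]],axis=0)
    dd=sub-bg;g=np.zeros(im[n].shape[:2],np.uint8);g[y:y+h,x:x+w]=(np.abs(dd).max(2)>8)*255
    g=cv2.morphologyEx(g,cv2.MORPH_CLOSE,np.ones((3,3)));mk[n]=fillext(g)
    g=np.zeros(im[n].shape[:2],np.float32);g[y:y+h,x:x+w]=np.clip((115-sub.max(2))/55,0,1)
    k=np.uint8(g>.3);nl,lab,st,_=cv2.connectedComponentsWithStats(k);i=1+np.argmax(st[1:,4]);tab[n]=g*cv2.dilate(np.uint8(lab==i),np.ones((3,3)));print(n,st[i])
for y0 in(.3,):print("disk",fit(DISK[:1] ,mk,bx,[.465,-.21,0,y0]))
for y0 in(0,.3,.6):print("tab",fit(DISK[1:],tab,bx,[.465,-.21,0,y0]))
E
```

```text
ring (array([ 0.52655559,  0.20238813, -0.00152983,  0.31813331]), np.float64(0.09032540511309196))
ring (array([ 0.52648969,  0.202603  , -0.00138191,  0.33810343]), np.float64(0.09076757726365989))
side [321 194   8   9  66]
top [385 241   7  10  49]
disk (array([ 4.65918281e-01, -2.07775444e-01, -2.78937113e-05,  2.64090340e-01]), np.float64(0.3174716577060236))
tab (array([ 0.46664369, -0.20827447, -0.0007926 ,  0.26550039]), np.float64(0.5266514631074737))
tab (array([ 0.46611539, -0.20826583, -0.00109684,  0.33105747]), np.float64(0.5226225581545997))
tab (array([ 0.46623448, -0.20801605, -0.00062789,  0.39547244]), np.float64(0.5215039805082715))
```

```bash
cat > mouthfit.py <<'E'
from fit import *
im={n:cv2.imread(f"pics/{n}0.png") for n in("side","top")}
bx={"side":(220,170,50,40),"top":(276,150,50,46)}
def Rm(yaw,tilt=np.radians(25)):
    # yaw: rotation of mouth frame about world z; z leans towards -x
    return R.from_euler('zy',[yaw,-tilt]).as_matrix()
M={}
for n in im:
    c=im[n].astype(float);x,y,w,h=bx[n]
    o=np.clip((c[:,:,2]-c[:,:,0]-(25 if 1 else 0))/60,0,1)
    hsv=cv2.cvtColor(im[n],cv2.COLOR_BGR2HSV);o*=(hsv[:,:,0]<16)|(hsv[:,:,0]>175)
    o*=c[:,:,2]-c[:,:,1]>15
    M[n]=up(o,bx[n])
def polys(n,p,Rr):
    L=[]
    for s in(1,-1):
        for a in np.radians(np.arange(-30,30,6)):
            b=a+np.radians(6);A=np.pi/2*s+a;B=np.pi/2*s+b
            f=lambda r,t,z:[r*np.cos(t),r*np.sin(t),z]
            L.append(np.array([f(.0485,A,-.005),f(.0485,B,-.005),f(.0485,B,-.0115),f(.0485,A,-.0115)]))
            L.append(np.array([f(.0485,A,-.005),f(.0485,B,-.005),f(.042,B,-.005),f(.042,A,-.005)]))
    N=np.r_[circ(.042,0),circ(.042,-.005)]
    return [X@Rr.T+p for X in L],N@Rr.T+p
def rend(n,x):
    L,N=polys(n,np.array(x[:3]),Rm(x[3]));x0,y0,w,h=bx[n];m=np.zeros((h*S,w*S),np.uint8)
    for X,v in [(X,255) for X in L]+[(N,0)]:
        q=cv2.convexHull(proj(n,X).astype(np.float32)).reshape(-1,2)
        q=(q-[x0,y0]+.5)*S-.5;cv2.fillPoly(m,[np.round(q*16).astype(np.int32)],v,shift=4)
    return m
def cost(x):
    t=0
    for n in M:
        r=cv2.GaussianBlur(rend(n,x).astype(np.float32)/255,(0,0),2);t+=((r-M[n])**2).sum()/r.sum()
    return t
if __name__=="__main__":
    for y0 in(-.1,.0,.1):
        x0=np.array([.667,.047,.16,y0])
        for _ in range(3):
            sim=np.vstack([x0]+[x0+np.eye(4)[i]*[.005,.005,.005,.1][i] for i in range(4)])
            o=minimize(cost,x0,method='Nelder-Mead',options=dict(initial_simplex=sim,xatol=1e-5,fatol=1e-6));x0=o.x
        print(o.x,o.fun)
    out=[]
    for n,b in bx.items():
        x,y,w,h=b;c=cv2.resize(im[n][y:y+h,x:x+w],None,fx=10,fy=10)
        for r,z,col in((.042,0,(255,0,0)),(.0385,0,(0,255,0)),(.0485,-.005,(0,0,255)),(.03,-.006,(255,255,0))):
            q=proj(n,circ(r,z)@Rm(o.x[3]).T+o.x[:3]);q=(q-[x,y]+.5)*10-.5
            cv2.polylines(c,[np.round(q).astype(np.int32)],True,col,1)
        out.append(cv2.copyMakeBorder(c,0,460-c.shape[0],0,0,cv2.BORDER_CONSTANT))
    cv2.imwrite("pics/mo.png",cv2.resize(np.hstack(out),None,fx=.8,fy=.8))
E
python3 mouthfit.py
```

```text
[0.66434188 0.04669791 0.16113936 0.06948457] 0.06503716856241226
[0.66440739 0.04671701 0.16086837 0.07214793] 0.07004212588071823
[0.66426303 0.04695795 0.16133504 0.07122395] 0.06476770341396332
```

```bash
cat > go.py <<'E'
import sys
from h import *
def go(p,phi=None):
    s=telemetry.sense();Rt=R.from_quat(s["tool_rot"]).as_matrix()
    d=Rt.T@(np.array(p)-s["tcp_pos"]);z=Rt[:,2];cur=np.arctan2(z[1],z[0])
    t=0 if phi is None else (cur-phi+np.pi)%(2*np.pi)-np.pi
    print("shift",np.round(d,4),"turn",round(t,4),"| tcp",s["tcp_pos"].round(4),"phi",round(cur,4),"xaxis",Rt[:,0].round(3),"q",s["q"].round(3),"F",s["force"].round(1),"gap",round(s["finger_gap"]*85.4,1),"t",round(s["t"],2))
if __name__=="__main__":
    a=[float(v) for v in sys.argv[1:]];go(a[:3],a[3] if len(a)>3 else None)
E
python3 go.py 0.466 -0.208 0.12 1.90;python3 go.py 0.466 -0.208 0.12 -1.24
```

```text
shift [ 0.0877  0.3391 -0.2429] turn -3.047 | tcp [ 0.2569 -0.569   0.2071] phi -1.147 xaxis [-0.     0.002 -1.   ] q [-1.325  0.528  1.434  0.     1.181 -0.178] F [ 0.5  1.1 -0.3] gap 85.3 t 0.1
shift [ 0.0877  0.3391 -0.2429] turn 0.093 | tcp [ 0.2569 -0.569   0.2071] phi -1.147 xaxis [-0.     0.002 -1.   ] q [-1.325  0.528  1.434  0.     1.181 -0.178] F [ 0.5  1.1 -0.3] gap 85.3 t 0.1
```

>>> step_arm:
  commands:
    - [0.01,0.04,-0.03,0.01]
    - [0.02,0.08,-0.058,0.03]
    - [0.03,0.113,-0.08,0.04]
    - [0.04,0.145,-0.104,0.05]
    - [0.05,0.178,-0.128,0.06]
    - [0.06,0.21,-0.15,0.07]
    - [0.065,0.243,-0.174,0.09]
    - [0.07,0.275,-0.197,0.093]
  jaw: 0.04

```text
t: 0.77
tcp_pos: [0.4202, -0.2854, 0.1385]
tool_rot: [0.412, 0.576, -0.411, 0.574]
force: [0.6, -0.0, -0.4]
finger_gap: 0.469
```

```bash
python3 go.py 0.466 -0.208 0.10 -1.24
```

```text
shift [ 0.0387  0.0684 -0.0583] turn -0.0013 | tcp [ 0.4202 -0.2854  0.1385] phi -1.2413 xaxis [-0.001  0.003 -1.   ] q [-8.180e-01  4.750e-01  1.791e+00  1.000e-03  8.780e-01  4.230e-01] F [ 0.6 -0.  -0.4] gap 40.1 t 0.77
```

>>> step_arm:
  commands:
    - [0.015,0.026,-0.022,0]
    - [0.03,0.052,-0.045,0]
    - [0.037,0.068,-0.058,0]
    - [0.0387,0.0684,-0.0583,0]
    - [0.0387,0.0684,-0.0583,0]

```text
t: 1.18
tcp_pos: [0.4659, -0.2067, 0.0992]
tool_rot: [0.411, 0.578, -0.41, 0.574]
force: [-0.3, 0.2, -0.8]
finger_gap: 0.472
```

```bash
python3 - <<'E'
from h import *
from go import go
go([.466,-.208,.016],-1.24)
for n,c,k in(("side",(325,195),4),("top",(388,240),4)):
    i=optics.snapshot(n)[:,:,::-1].copy();crop(n,i,c,96,110,k,f"pics/d_{n}.png")
a=cv2.imread("pics/d_side.png");b=cv2.imread("pics/d_top.png");cv2.imwrite("pics/d1.png",np.hstack([a,b]))
E
```

```text
shift [ 0.0832 -0.0002  0.0017] turn 0.0017 | tcp [ 0.4659 -0.2067  0.0992] phi -1.2383 xaxis [-0.003  0.004 -1.   ] q [-0.638  0.543  1.817  0.002  0.787  0.599] F [-0.3  0.2 -0.8] gap 40.3 t 1.18
pics/d_side.png 277 140
pics/d_top.png 340 185
```

The side crop shows the fingertips at (328,172), above the black tab at (325,198). The arm hides the disk in the top view. I'll descend.

>>> step_arm:
  commands:
    - [0.03,0,0.001,0]
    - [0.055,0,0.0015,0]
    - [0.075,0,0.0017,0]
    - [0.085,0,0.0017,0]
    - [0.085,0,0.0017,0]

```text
t: 1.7
tcp_pos: [0.4651, -0.211, 0.0136]
tool_rot: [0.412, 0.577, -0.412, 0.573]
force: [-0.3, -1.0, 0.4]
finger_gap: 0.467
```

>>> step_arm:
  commands:
    - [0,0,0,0]
    - [0,0,0,0]
    - [0,0,0,0]
    - [0,0,0,0]
    - [0,0,0,0]
    - [0,0,0,0]
  jaw: 0.0
  grip_force: 25

```text
t: 2.2
tcp_pos: [0.4655, -0.2112, 0.0143]
tool_rot: [0.412, 0.576, -0.412, 0.573]
force: [0.5, -0.3, 0.6]
finger_gap: 0.001
```

```bash
python3 go.py .466 -.208 .12 -1.24
```

```text
shift [-0.1057  0.0014 -0.0033] turn -0.0037 | tcp [ 0.4655 -0.2112  0.0143] phi -1.2437 xaxis [-0.003  0.003 -1.   ] q [-0.646  0.7    1.856  0.002  0.589  0.597] F [ 0.5 -0.3  0.6] gap 0.1 t 2.2
```

The fingers closed on nothing, so I'll look.

```bash
python3 - <<'E'
from h import *
i=optics.snapshot("side")[:,:,::-1].copy();crop("s",i,(325,195),100,80,8,"pics/d2.png")
s=telemetry.sense();print(proj("side",s["tcp_pos"]),proj("side",[.466,-.208,.0155]))
E
```

```text
pics/d2.png 275 155
[[324.79884935 198.44584932]] [[324.46959514 198.48439143]]
```

```bash
python3 - <<'E'
from h import *
print(onz("side",[(326,193.1)],.014),onz("side",[(326,193.1)],.031),proj("side",[.466,-.208,.031]),proj("side",[[.4655,-.2112,.0143+k] for k in(0,.01,.02,.03,.05,.07,.1)]).round(1))
i=optics.snapshot("top")[:,:,::-1].copy();crop("s",i,(370,240),140,110,5,"pics/d3.png")
s=telemetry.sense();print(s["ft_torque"],s["tau"])
E
```

```text
[[ 0.46951183 -0.25139172  0.014     ]] [[ 0.464143   -0.22014621  0.031     ]] [[324.76002966 194.59865674]] [[324.8 198.4]
 [325.  195.9]
 [325.2 193.4]
 [325.3 190.8]
 [325.7 185.7]
 [326.1 180.5]
 [326.7 172.6]]
pics/d3.png 300 185
[0.00927444 0.00519738 0.05470484] [-2.43517023e-02 -4.06244087e+01 -6.76803052e+00  1.29146410e-03
  1.62795174e-02 -7.76615252e-05]
```

```bash
python3 - <<'E'
from h import *
i=optics.snapshot("side")[:,:,::-1].copy().astype(float)
c=i[170:206,308:346];c=np.clip(c*1.8,0,255).astype(np.uint8)
cv2.imwrite("pics/d4.png",cv2.resize(c,None,fx=16,fy=16,interpolation=0))
E
```

>>> step_arm:
  commands:
    - [0,0,0,0]
    - [0,0,0,0]
    - [0,0,0,0]
    - [0,0,0,0]
  jaw: 0.05

```text
t: 2.68
tcp_pos: [0.4652, -0.2109, 0.0138]
tool_rot: [0.412, 0.577, -0.411, 0.573]
force: [-0.4, 0.1, 0.6]
finger_gap: 0.562
```

```bash
python3 - <<'E'
from h import *
i=optics.snapshot("side")[:,:,::-1].copy().astype(float)
c=i[160:210,300:350];c=np.clip(c*1.8,0,255).astype(np.uint8)
cv2.imwrite("pics/d5.png",cv2.resize(c,None,fx=12,fy=12,interpolation=0))
s=telemetry.sense();Rt=R.from_quat(s["tool_rot"]).as_matrix()
for k in(-1,1):
  for b in(0,.02):print(k,b,(proj("side",s["tcp_pos"]+Rt@[-b,0,k*.025])-[300,160])*12)
E
```

```text
-1 0 [[308.28193387 504.65084117]]
-1 0.02 [[312.769866   443.74320476]]
1 0 [[287.89611844 421.83594357]]
1 0.02 [[292.09946676 362.159564  ]]
```

The near fingertip at about (327,196) stands in front of the tab, roughly 17 mm higher than the reported TCP implies. I'll lower in small steps and watch the force.

>>> step_arm:
  commands:
    - [0.004,0,0,0]
    - [0.008,0,0,0]
    - [0.008,0,0,0]
    - [0.008,0,0,0]

```text
t: 3.07
tcp_pos: [0.4649, -0.2107, 0.0054]
tool_rot: [0.412, 0.577, -0.411, 0.573]
force: [0.1, -0.2, -0.1]
finger_gap: 0.587
```

```bash
cat > look.py <<'E'
import sys
from h import *
n,x,y,w,hh,s,g,name=sys.argv[1:9]
x,y,w,hh,s=map(int,(x,y,w,hh,s))
i=optics.snapshot(n)[:,:,::-1].astype(float)
c=np.clip(i[y:y+hh,x:x+w]*float(g),0,255).astype(np.uint8)
cv2.imwrite(f"pics/{name}.png",cv2.resize(c,None,fx=s,fy=s,interpolation=cv2.INTER_CUBIC))
st=telemetry.sense();print("tcp",st["tcp_pos"].round(4),"F",st["force"].round(1),"T",st["ft_torque"].round(2),"gap",round(st["finger_gap"]*85.4,1),"t",round(st["t"],2))
E
python3 look.py side 300 160 50 50 12 1.8 d6
```

```text
tcp [ 0.465  -0.2108  0.0055] F [-0.7  0.3 -0.9] T [-0.01  0.02 -0.05] gap 49.7 t 3.12
```

>>> step_arm:
  commands:
    - [0.003,0,0,0]
    - [0.006,0,0,0]
    - [0.006,0,0,0]
    - [0.006,0,0,0]

```text
t: 3.45
tcp_pos: [0.4648, -0.2107, -0.0008]
tool_rot: [0.412, 0.577, -0.411, 0.572]
force: [-0.3, -0.1, 1.1]
finger_gap: 0.59
```

>>> step_arm:
  commands:
    - [0,0,0,0]
    - [0,0,0,0]
    - [0,0,0,0]
    - [0,0,0,0]
    - [0,0,0,0]
    - [0,0,0,0]
  jaw: 0.0
  grip_force: 20

```text
t: 3.95
tcp_pos: [0.4648, -0.2106, -0.0006]
tool_rot: [0.412, 0.577, -0.411, 0.573]
force: [-0.2, 0.9, 1.9]
finger_gap: 0.13
```

```bash
python3 look.py side 300 160 50 50 12 1.8 d7
```

```text
tcp [ 0.4648 -0.2106 -0.0006] F [-0.7  0.4  2.7] T [0.07 0.03 0.01] gap 11.6 t 4.0
```

The tab is gripped (gap 11.6 mm). In the picture the pads end about 17 mm above the reported TCP, sitting slightly to the −x side of the tab at (325,195). I'll lift and measure the held disk.

>>> step_arm:
  commands:
    - [-0.02,0,0,0]
    - [-0.05,0,0,0]
    - [-0.09,0,0,0]
    - [-0.13,0,0,0]
    - [-0.17,0,0,0]
    - [-0.2,0,0,0]
    - [-0.22,0,0,0]
    - [-0.22,0,0,0]

```text
t: 4.67
tcp_pos: [0.4683, -0.2134, 0.2241]
tool_rot: [0.412, 0.573, -0.411, 0.576]
force: [0.5, -0.6, -0.1]
finger_gap: 0.133
```

```bash
python3 look.py side 280 90 90 60 8 1.5 d8; python3 go.py .664 .047 .24 -1.5
```

```text
tcp [ 0.467  -0.2125  0.2216] F [ 0.4  0.4 -2.6] T [-0.02  0.04 -0.01] gap 10.7 t 4.72
shift [-0.0181  0.27   -0.1824] turn 0.2565 | tcp [ 0.467  -0.2125  0.2216] phi -1.2435 xaxis [ 0.     0.001 -1.   ] q [-6.460e-01  3.600e-01  1.694e+00  1.000e-03  1.088e+00  5.970e-01] F [ 0.4  0.4 -2.6] gap 10.7 t 4.72
```

```bash
python3 - <<'E'
from h import *
print(proj("side",[[.467,-.2125,.2266],[.468,-.21,.2266],[.463,-.2125,.2266],[.467,-.2225,.2266]]))
# home geometry
Rz=R.from_euler('zy',[.071,-np.radians(25)]).as_matrix();m=np.array([.6643,.0468,.161])
print(Rz.round(3)); 
for k in(0,.03,.05):print(k,m+Rz@[0,0,k])
E
```

```text
[[328.64901528 141.15920447]
 [328.19268653 141.39034037]
 [329.85989162 141.30588197]
 [329.25804852 140.09599939]]
[[ 0.904 -0.064 -0.423]
 [ 0.071  0.997  0.   ]
 [ 0.422 -0.03   0.906]]
0 [0.6643 0.0468 0.161 ]
0.03 [0.65162145 0.0468     0.18818923]
0.05 [0.64316909 0.0468     0.20631539]
```

```bash
sed -i "s/from_euler('zy'/from_euler('ZY'/" mouthfit.py; python3 mouthfit.py
```

```text
[0.66451519 0.0467127  0.15996653 0.06669489] 0.06975321471691132
[0.66465216 0.04652181 0.1595868  0.08299786] 0.07718536257743835
[0.6646846  0.04661276 0.159954   0.07255006] 0.06844930350780487
```

```bash
python3 go.py .656 .0435 .215 -1.50
```

```text
shift [ 0.0069  0.2613 -0.1817] turn 0.2565 | tcp [ 0.467  -0.2125  0.2216] phi -1.2435 xaxis [ 0.     0.001 -1.   ] q [-6.460e-01  3.600e-01  1.694e+00  1.000e-03  1.088e+00  5.970e-01] F [ 0.4  0.4 -2.6] gap 10.7 t 4.72
```

>>> step_arm:
  commands:
    - [0,0.02,-0.014,0.03]
    - [0,0.05,-0.034,0.06]
    - [0,0.08,-0.055,0.1]
    - [0,0.11,-0.076,0.14]
    - [0,0.14,-0.097,0.17]
    - [0,0.17,-0.118,0.2]
    - [0,0.2,-0.139,0.23]
    - [0.003,0.23,-0.16,0.2565]

```text
t: 5.38
tcp_pos: [0.6331, 0.0147, 0.2165]
tool_rot: [0.482, 0.518, -0.483, 0.516]
force: [1.1, -0.7, -1.4]
finger_gap: 0.131
```

```bash
python3 go.py .656 .0435 .215 -1.50
```

```text
shift [ 0.0014  0.0249 -0.0271] turn -0.0014 | tcp [0.6331 0.0147 0.2165] phi -1.5014 xaxis [-0.004  0.002 -1.   ] q [-1.530e-01  5.320e-01  1.399e+00  1.000e-03  1.215e+00  1.348e+00] F [ 1.1 -0.7 -1.4] gap 11.2 t 5.38
```

>>> step_arm:
  commands:
    - [0,0.013,-0.014,0]
    - [0,0.022,-0.024,0]
    - [0.001,0.025,-0.027,0]
    - [0.001,0.025,-0.027,0]
    - [0.001,0.025,-0.027,0]

```text
t: 5.8
tcp_pos: [0.655, 0.0423, 0.2144]
tool_rot: [0.481, 0.519, -0.484, 0.515]
force: [-0.9, -0.1, -0.3]
finger_gap: 0.131
```

```bash
python3 look.py side 200 130 90 75 8 1.3 e1; python3 go.py .656 .0435 .17 -1.50
```

```text
tcp [0.6551 0.042  0.2148] F [-0.3 -0.1 -1.3] T [-0.01  0.    0.03] gap 11.2 t 5.85
shift [ 0.0448  0.0013 -0.0014] turn -0.0027 | tcp [0.6551 0.042  0.2148] phi -1.5027 xaxis [-0.006  0.001 -1.   ] q [-1.060e-01  5.670e-01  1.336e+00  1.000e-03  1.244e+00  1.396e+00] F [-0.3 -0.1 -1.3] gap 11.2 t 5.85
```

>>> step_arm:
  commands:
    - [0.012,0.001,-0.001,0]
    - [0.026,0.001,-0.001,0]
    - [0.038,0.001,-0.001,0]
    - [0.044,0.001,-0.001,0]
    - [0.044,0.001,-0.001,0]

```text
t: 6.27
tcp_pos: [0.654, 0.0425, 0.1684]
tool_rot: [0.481, 0.519, -0.485, 0.513]
force: [0.3, -0.1, -1.3]
finger_gap: 0.132
```

```bash
python3 -c "
from h import *
print(proj('side',[[.6561,.0445,.218],[.6561,.0345,.218],[.6461,.0445,.218]]))"; python3 look.py side 200 130 90 75 8 1.3 e2; python3 go.py .656 .0435 .17 -1.50
```

```text
[[245.55828644 167.46382861]
 [246.82559803 166.07248742]
 [248.81814446 167.92993634]]
tcp [0.6549 0.0427 0.1696] F [-0.4 -0.1 -0.6] T [-0.01 -0.05  0.01] gap 11.1 t 6.32
shift [-0.0004  0.0012 -0.0008] turn -0.0034 | tcp [0.6549 0.0427 0.1696] phi -1.5034 xaxis [-0.008  0.001 -1.   ] q [-0.105  0.615  1.379  0.     1.155  1.398] F [-0.4 -0.1 -0.6] gap 11.1 t 6.32
```

>>> step_arm:
  commands:
    - [0.003,0.001,-0.001,0]
    - [0.006,0.001,-0.001,0]
    - [0.009,0.001,-0.001,0]
    - [0.009,0.001,-0.001,0]

```text
t: 6.65
tcp_pos: [0.6551, 0.0436, 0.162]
tool_rot: [0.481, 0.519, -0.485, 0.514]
force: [-3.5, 0.1, 5.2]
finger_gap: 0.13
```

```bash
python3 look.py side 200 130 90 75 8 1.3 e3; python3 go.py .656 .0435 .153 -1.50
```

```text
tcp [0.6551 0.0436 0.1621] F [-4.7 -0.8  5.2] T [-0.17  0.59 -0.02] gap 11.1 t 6.7
shift [0.0091 0.001  0.0002] turn -0.0031 | tcp [0.6551 0.0436 0.1621] phi -1.5031 xaxis [-0.009  0.001 -1.   ] q [-0.103  0.624  1.385 -0.     1.142  1.4  ] F [-4.7 -0.8  5.2] gap 11.1 t 6.7
```

>>> step_arm:
  commands:
    - [0.002,0,0,0]
    - [0.004,-0.001,0,0]
    - [0.005,-0.001,0,0]
    - [0.005,-0.001,0,0]

```text
t: 7.03
tcp_pos: [0.6536, 0.0435, 0.159]
tool_rot: [0.481, 0.519, -0.485, 0.514]
force: [-4.5, -0.0, 6.4]
finger_gap: 0.132
```

```bash
python3 look.py side 200 130 90 75 8 1.3 e4; python3 go.py .656 .0435 .153 -1.50
```

```text
tcp [0.6536 0.0434 0.159 ] F [-4.  0.  6.] T [-0.15  0.52 -0.04] gap 11.0 t 7.08
shift [0.006  0.0025 0.0001] turn -0.0027 | tcp [0.6536 0.0434 0.159 ] phi -1.5027 xaxis [-0.009 -0.    -1.   ] q [-1.030e-01  6.250e-01  1.391e+00 -1.000e-03  1.134e+00  1.400e+00] F [-4.  0.  6.] gap 11.0 t 7.08
```

>>> step_arm:
  commands:
    - [0.002,0,0,0]
    - [0.004,0,0,0]
    - [0.005,0,0,0]
    - [0.005,0,0,0]

```text
t: 7.42
tcp_pos: [0.6524, 0.0434, 0.1557]
tool_rot: [0.48, 0.519, -0.485, 0.514]
force: [-5.8, -0.6, 7.0]
finger_gap: 0.128
```

>>> step_arm:
  commands:
    - [0.002,0,0,0]
    - [0.003,0,0,0]
    - [0.003,0,0,0]

```text
t: 7.67
tcp_pos: [0.652, 0.0435, 0.1548]
tool_rot: [0.48, 0.519, -0.485, 0.514]
force: [-4.2, 0.2, 6.4]
finger_gap: 0.13
```

```bash
python3 look.py side 200 130 90 75 8 1.3 e5; python3 go.py .656 .0435 .153 -1.50
```

```text
tcp [0.652  0.0435 0.1548] F [-4.1 -0.5  8.1] T [-0.05  0.54 -0.06] gap 11.3 t 7.72
shift [0.0018 0.004  0.0002] turn -0.0022 | tcp [0.652  0.0435 0.1548] phi -1.5022 xaxis [-0.01  -0.001 -1.   ] q [-0.103  0.629  1.398 -0.002  1.125  1.4  ] F [-4.1 -0.5  8.1] gap 11.3 t 7.72
```

>>> step_arm:
  commands:
    - [0.002,0.001,0,0]
    - [0.004,0.002,0,0]
    - [0.006,0.003,0,0]
    - [0.006,0.003,0,0]

```text
t: 8.05
tcp_pos: [0.6518, 0.0448, 0.1512]
tool_rot: [0.478, 0.521, -0.486, 0.513]
force: [-10.5, 2.2, 12.0]
finger_gap: 0.131
```

>>> step_arm:
  commands:
    - [0.002,0.001,0,0]
    - [0.004,0.002,0,0]
    - [0.004,0.002,0,0]

```text
t: 8.3
tcp_pos: [0.6514, 0.0454, 0.1502]
tool_rot: [0.477, 0.522, -0.487, 0.512]
force: [-9.1, 0.9, 13.6]
finger_gap: 0.126
```

```bash
python3 look.py side 200 130 90 75 8 1.3 e6; python3 go.py .656 .0435 .153 -1.50
```

```text
tcp [0.6514 0.0454 0.1502] F [-8.8  0.5 13.4] T [-0.04  1.41 -0.11] gap 11.3 t 8.35
shift [-0.0029  0.0044  0.0023] turn -0.0011 | tcp [0.6514 0.0454 0.1502] phi -1.5011 xaxis [-0.02 -0.   -1.  ] q [-0.1    0.638  1.395 -0.002  1.129  1.402] F [-8.8  0.5 13.4] gap 11.3 t 8.35
```

The disk now appears inside the rim and parallel to it, and the force has risen to 13 N, which indicates it is on the ledge. I'll release it and retreat.

>>> step_arm:
  commands:
    - [0,0,0,0]
    - [0,0,0,0]
    - [0,0,0,0]
    - [0,0,0,0]
  jaw: 0.035

```text
t: 8.68
tcp_pos: [0.6519, 0.0454, 0.1502]
tool_rot: [0.478, 0.522, -0.487, 0.512]
force: [-0.1, -0.0, -0.1]
finger_gap: 0.414
```

>>> step_arm:
  commands:
    - [-0.015,0,0,0]
    - [-0.04,0,0,0]
    - [-0.07,0,0,0]
    - [-0.1,0,0,0]
    - [-0.11,0,0,0]

```text
t: 9.1
tcp_pos: [0.6569, 0.0452, 0.2649]
tool_rot: [0.479, 0.52, -0.485, 0.515]
force: [-0.2, -0.2, 0.7]
finger_gap: 0.414
```

```bash
python3 look.py side 200 130 90 75 8 1.3 e7; python3 go.py .5265 .2025 .24 1.91
```

```text
tcp [0.6571 0.0452 0.2653] F [1.1 0.3 0.9] T [0.04 0.01 0.02] gap 34.8 t 9.15
shift [ 0.0263 -0.1191 -0.1661] turn 2.8722 | tcp [0.6571 0.0452 0.2653] phi -1.501 xaxis [-0.009 -0.001 -1.   ] q [-0.1    0.526  1.266 -0.002  1.358  1.402] F [1.1 0.3 0.9] gap 34.8 t 9.15
```

The disk is seated in the recess and parallel to the rim, with its tab at (247,182) standing square to it. Next is the ring. I need to turn −3.41 rad so that joint 6 keeps enough range for the later quarter turn.

>>> step_arm:
  commands:
    - [0,-0.015,-0.02,-0.12]
    - [0,-0.03,-0.042,-0.24]
    - [0,-0.045,-0.063,-0.36]
    - [0,-0.06,-0.084,-0.48]
    - [0,-0.075,-0.105,-0.6]
    - [0,-0.09,-0.126,-0.72]
    - [0,-0.105,-0.147,-0.84]
    - [0,-0.119,-0.166,-0.96]
  jaw: 0.05

```text
t: 9.82
tcp_pos: [0.5249, 0.2033, 0.2645]
tool_rot: [0.185, 0.686, -0.189, 0.678]
force: [0.1, 0.3, 1.1]
finger_gap: 0.585
```

>>> step_arm:
  commands:
    - [0,0,0,-0.12]
    - [0,0,0,-0.24]
    - [0,0,0,-0.36]
    - [0,0,0,-0.48]
    - [0,0,0,-0.6]
    - [0,0,0,-0.72]
    - [0,0,0,-0.84]
    - [0,0,0,-0.96]

```text
t: 10.48
tcp_pos: [0.5241, 0.2032, 0.2625]
tool_rot: [-0.151, 0.696, 0.152, 0.685]
force: [-1.1, 0.1, -0.1]
finger_gap: 0.586
```

>>> step_arm:
  commands:
    - [0,0,0,-0.12]
    - [0,0,0,-0.24]
    - [0,0,0,-0.36]
    - [0,0,0,-0.48]
    - [0,0,0,-0.6]
    - [0,0,0,-0.72]
    - [0,0,0,-0.84]
    - [0,0,0,-0.96]

```text
t: 11.15
tcp_pos: [0.5233, 0.203, 0.2606]
tool_rot: [-0.451, 0.547, 0.458, 0.536]
force: [-0.4, 0.5, -1.0]
finger_gap: 0.59
```

```bash
python3 go.py .5265 .2025 .14 1.91; python3 look.py top 270 140 60 60 10 1.2 e8
```

```text
shift [ 0.1205 -0.0054  0.0008] turn -0.5133 | tcp [0.5233 0.203  0.2606] phi 1.3967 xaxis [-0.019 -0.003 -1.   ] q [ 1.710e-01  3.910e-01  1.517e+00  1.000e-03  1.252e+00 -1.226e+00] F [-0.4  0.5 -1. ] gap 50.4 t 11.15
tcp [0.5233 0.203  0.2606] F [ 0.5 -1.  -0.1] T [ 0.02  0.01 -0.01] gap 49.8 t 11.2
```

```bash
cat > ov.py <<'E'
from fit import *
import sys
n,x,y,w,hh,s,name=sys.argv[1:8];x,y,w,hh,s=map(int,(x,y,w,hh,s))
m=np.array([.6646,.0466,.160]);Rr=R.from_euler('ZY',[.07,-np.radians(25)]).as_matrix()
i=optics.snapshot(n)[:,:,::-1]
c=cv2.resize(np.clip(i[y:y+hh,x:x+w]*1.2,0,255).astype(np.uint8),None,fx=s,fy=s,interpolation=cv2.INTER_CUBIC)
def dr(X,col):
    q=proj(n,X@Rr.T+m);q=(q-[x,y]+.5)*s-.5;cv2.polylines(c,[np.round(q).astype(np.int32)],True,col,1)
if "ring" in sys.argv:
    for z in(-.02,.0,.004):dr(circ(.0565,z),(0,0,255))
    for z in(.028,.052):
        dr(np.array([[-.007,-.051,z],[.007,-.051,z],[.007,.051,z],[-.007,.051,z]]),(255,0,255))
else:
    dr(circ(.042,0),(255,0,0));dr(circ(.0385,0),(0,255,0));dr(circ(.035,-.001),(0,0,255))
    for z in(-.001,.025):dr(np.array([[-.013,-.006,z],[-.013,.006,z],[.013,.006,z],[.013,-.006,z]]),(255,0,255))
cv2.imwrite(f"pics/{name}.png",c)
E
python3 ov.py top 270 140 60 60 10 f1; python3 ov.py side 215 165 60 50 10 f2;  python3 -c "
import cv2,numpy as np
a=cv2.imread('pics/f1.png')[:500];b=cv2.imread('pics/f2.png');cv2.imwrite('pics/f3.png',cv2.resize(np.hstack([a,b]),None,fx=.66,fy=.66))"
python3 - <<'E'
from h import *
a=optics.snapshot("top")[:,:,::-1];b=optics.snapshot("side")[:,:,::-1]
f=lambda i,x,y:cv2.resize(i[y:y+32,x:x+32],None,fx=12,fy=12,interpolation=0)
cv2.imwrite("pics/g1.png",np.clip(np.hstack([f(a,285,155),f(b,228,172)])*1.3,0,255))
E
```

```text
[ WARN:0@3.489] global loadsave.cpp:1063 imwrite_ Unsupported depth image for selected encoder is fallbacked to CV_8U.
```

```bash
cat > diskfit.py <<'E'
from fit import *
im={n:optics.snapshot(n)[:,:,::-1].copy() for n in("side","top")}
m=np.array([.6646,.0466,.160]);Rr=R.from_euler('ZY',[.07,-np.radians(25)])
bx={"side":(236,168,30,26),"top":(292,162,20,24)}
th={"side":(60,25),"top":(62,40)}
mk={}
for n in im:
    g=im[n].max(2).astype(float);a=np.clip((th[n][0]-g)/(th[n][0]-th[n][1]),0,1)
    x,y,w,h=bx[n];o=np.zeros_like(a);o[y:y+h,x:x+w]=a[y:y+h,x:x+w]
    k=np.uint8(o>.3);nl,lab,st,ce=cv2.connectedComponentsWithStats(k);i=1+np.argmax(st[1:,4]);mk[n]=o*cv2.dilate(np.uint8(lab==i),np.ones((3,3)));print(n,st[i],ce[i])
print(im["top"][162:186,296:310].max(2))
# params: offset in mouth frame of underside centre (x,y,z), rotvec in mouth frame
def pl(x):
    q=Rr*R.from_rotvec(x[3:6]);return m+Rr.apply(x[:3]),q.as_matrix()
def c(x):
    t=0;p,Q=pl(x)
    for n in mk:
        r=cv2.GaussianBlur(render(n,place(DISK[1:],p,Q),bx[n]).astype(np.float32)/255,(0,0),2);t+=((r-M[n])**2).sum()/r.sum()
    return t+ (x[2]+.004)**2/.004**2*.01
M={n:up(mk[n],bx[n]) for n in mk}
if __name__=="__main__":
    for x0 in([-.002,-.002,-.004,0,0,0],[0,0,-.004,0,0,0]):
        x0=np.array(x0,float)
        for _ in range(4):
            st=[.003,.003,.003,.15,.15,.15]
            o=minimize(c,x0,method='Nelder-Mead',options=dict(initial_simplex=np.vstack([x0]+[x0+np.eye(6)[i]*st[i] for i in range(6)]),maxiter=800));x0=o.x
        print(o.x.round(4),o.fun)
E
python3 diskfit.py
```

```text
side [243 178   8  10  59] [246.55932203 182.23728814]Traceback (most recent call last):
  File "diskfit.py", line 10, in <module>
    k=np.uint8(o>.3);nl,lab,st,ce=cv2.connectedComponentsWithStats(k);i=1+np.argmax(st[1:,4]);mk[n]=o*cv2.dilate(np.uint8(lab==i),np.ones((3,3)));print(n,st[i],ce[i])
                                                                          ~~~~~~~~~^^^^^^^^^^
    return _wrapfunc(a, 'argmax', axis=axis, out=out, **kwds)
    return bound(*args, **kwds)
ValueError: attempt to get argmax of an empty sequence
```

```bash
sed -i 's/"top":(62,40)/"top":(92,70)/' diskfit.py; python3 diskfit.py
```

```text
side [242 178   9  10  60] [246.48333333 182.26666667]
top [300 169   4  11  39] [301.51282051 173.87179487]
[[158 170 190 184 171 173 191 182 158 163 189 189 188 192]
 [172 160 189 183 171 173 190 185 170 170 190 180 161 173]
 [185 167 188 183 167 163 189 189 174 160 190 175 156 179]
 [182 160 188 187 176 168 190 189 180 171 189 185 180 188]
 [188 178 188 188 177 168 189 189 182 167 174 179 160 174]
 [184 163 180 186 183 181 189 188 178 152 166 176 150 173]
 [181 155 176 167 156 151 150 167 184 179 182 185 181 187]
 [190 184 179 140  91  74  68 117 172 190 188 181 174 181]
 [191 190 175 122  75  75  72  85 132 172 188 172 145 166]
 [190 190 172 106  78  74  73  78 104 152 188 179 167 172]
 [191 190 175 124  76  75  71  76  99 150 187 187 187 185]
 [190 190 178 134  75  72  71  72  96 151 188 187 187 184]
 [190 190 184 152  70  73  72  72  96 151 187 179 163 171]
 [153 159 157 136  63  70  69  71  93 151 188 180 167 172]
 [108 115 115 100  61  71  68  68  89 150 187 186 186 184]
 [114 116 116 100  62  65  69  66  87 130 164 186 179 164]
 [115 111 104 104  80  71  74  83 104 115 140 177 175 151]
 [107 108  99 111 105  94  82  95 116 137 170 179 182 174]
 [109 112 108 112 113 107  90 100 115 135 161 170 179 167]
 [116 110  97 102 113 109  98 105 115 113 127 162 180 161]
 [107 111 101 106 113 107  89 100 115 110 126 167 184 171]
 [109 112 103 102 111 109  97 100 115 106 103 143 164 143]
 [122 112  99  93 112 109  93  99 116 110  98 106 117  93]
 [120 124 124 113 116 116 106 101 105 104 100  93  90  87]]
[-0.0075 -0.003  -0.004  -0.0433  0.1526 -0.0002] 0.3133393228056532
[-0.0071 -0.0028 -0.004  -0.0412  0.1595  0.0335] 0.29425418376923035
```

The fit shows the disk isn't fully seated. It sits about 7 mm down-slope and 3 mm to −y, tilted about 9° with its near edge on the rim. I'll regrasp the tab, shift it up-slope and push it home.

```bash
python3 go.py .6515 .0455 .25 1.64
```

```text
shift [ 0.0106 -0.1539 -0.1321] turn -0.25 | tcp [0.524  0.2032 0.2623] phi 1.39 xaxis [-0.016 -0.002 -1.   ] q [ 1.710e-01  3.890e-01  1.515e+00  1.000e-03  1.254e+00 -1.220e+00] F [-0.5 -0.7  0.1] gap 49.7 t 11.6
```

>>> step_arm:
  commands:
    - [0,-0.025,-0.022,-0.04]
    - [0,-0.05,-0.043,-0.08]
    - [0,-0.075,-0.064,-0.12]
    - [0,-0.1,-0.086,-0.16]
    - [0,-0.125,-0.107,-0.2]
    - [0,-0.145,-0.124,-0.24]
    - [0.005,-0.154,-0.132,-0.25]
    - [0.01,-0.154,-0.132,-0.25]
  jaw: 0.035

```text
t: 12.27
tcp_pos: [0.6533, 0.0431, 0.2501]
tool_rot: [-0.513, 0.488, 0.519, 0.479]
force: [0.8, -0.6, 0.6]
finger_gap: 0.41
```

```bash
python3 go.py .6515 .0455 .1515 1.64
```

```text
shift [0.0986 0.0002 0.0026] turn -0.0041 | tcp [0.6533 0.0431 0.2501] phi 1.6359 xaxis [-0.014 -0.003 -1.   ] q [-0.102  0.535  1.292 -0.004  1.328 -1.737] F [ 0.8 -0.6  0.6] gap 35.0 t 12.27
```

>>> step_arm:
  commands:
    - [0.02,0,0.001,0]
    - [0.045,0,0.002,0]
    - [0.07,0,0.0026,0]
    - [0.09,0,0.0026,0]
    - [0.098,0,0.0026,0]
    - [0.098,0,0.0026,0]

```text
t: 12.77
tcp_pos: [0.6485, 0.0472, 0.1493]
tool_rot: [-0.511, 0.489, 0.521, 0.478]
force: [-0.4, 0.3, 0.6]
finger_gap: 0.412
```

>>> step_arm:
  commands:
    - [0,0,0,0]
    - [0,0,0,0]
    - [0,0,0,0]
    - [0,0,0,0]
    - [0,0,0,0]
  jaw: 0.0
  grip_force: 20

```text
t: 13.18
tcp_pos: [0.6486, 0.0467, 0.1505]
tool_rot: [-0.511, 0.489, 0.521, 0.478]
force: [-2.3, -2.7, 2.6]
finger_gap: 0.133
```

```bash
python3 look.py side 200 130 90 75 8 1.3 h1;python3 go.py .656 .0485 .1535 1.64
```

```text
tcp [0.6486 0.0467 0.1504] F [-3.4 -3.   1.7] T [-0.51  0.24 -0.01] gap 11.6 t 13.23
shift [-0.0033 -0.0074  0.0013] turn -0.0036 | tcp [0.6486 0.0467 0.1504] phi 1.6364 xaxis [-0.021 -0.002 -1.   ] q [-0.097  0.634  1.401 -0.005  1.126 -1.732] F [-3.4 -3.   1.7] gap 11.6 t 13.23
```

>>> step_arm:
  commands:
    - [-0.003,0,0,0]
    - [-0.004,-0.003,0.001,0]
    - [-0.004,-0.006,0.0015,0]
    - [-0.004,-0.008,0.0015,0]
    - [-0.003,-0.009,0.0015,0]
    - [-0.003,-0.009,0.0015,0]

```text
t: 13.73
tcp_pos: [0.6559, 0.0485, 0.1533]
tool_rot: [-0.511, 0.49, 0.522, 0.476]
force: [-5.0, -2.6, 4.1]
finger_gap: 0.13
```

```bash
python3 look.py side 200 130 90 75 8 1.3 h2;python3 go.py .658 .0485 .1535 1.64
```

```text
tcp [0.6559 0.0485 0.1533] F [-5.5 -2.3  3. ] T [-0.44  0.77 -0.03] gap 11.1 t 13.78
shift [-0.0002 -0.0021 -0.0001] turn -0.0033 | tcp [0.6559 0.0485 0.1533] phi 1.6367 xaxis [-0.025 -0.003 -1.   ] q [-0.093  0.642  1.375 -0.006  1.149 -1.727] F [-5.5 -2.3  3. ] gap 11.1 t 13.78
```

The white rim is visible again on the near side at (255,192), with the disk's edge inside it. I'll press down.

>>> step_arm:
  commands:
    - [0.002,0,0,0]
    - [0.004,0,0,0]
    - [0.005,0,0,0]
    - [0.005,0,0,0]

```text
t: 14.12
tcp_pos: [0.6552, 0.0481, 0.1496]
tool_rot: [-0.511, 0.491, 0.522, 0.476]
force: [-6.8, -1.9, 7.8]
finger_gap: 0.138
```

```bash
python3 look.py side 200 130 90 75 8 1.3 h3;python3 go.py .658 .0485 .1535 1.64
```

```text
tcp [0.6552 0.0481 0.1496] F [-6.3 -2.2  7.9] T [-0.33  0.79 -0.04] gap 11.2 t 14.17
shift [-0.004  -0.0027  0.0002] turn -0.0028 | tcp [0.6552 0.0481 0.1496] phi 1.6372 xaxis [-0.026 -0.004 -1.   ] q [-0.093  0.646  1.379 -0.007  1.143 -1.727] F [-6.3 -2.2  7.9] gap 11.2 t 14.17
```

Looks seated. I'll press a little more, release, and measure.

>>> step_arm:
  commands:
    - [0.002,-0.001,0,0]
    - [0.004,-0.001,0,0]
    - [0.004,-0.001,0,0]

```text
t: 14.42
tcp_pos: [0.6553, 0.0481, 0.1493]
tool_rot: [-0.511, 0.491, 0.522, 0.475]
force: [-10.1, -1.8, 18.6]
finger_gap: 0.135
```

>>> step_arm:
  commands:
    - [0,0,0,0]
    - [0,0,0,0]
    - [0,0,0,0]
  jaw: 0.035

```text
t: 14.67
tcp_pos: [0.6562, 0.0484, 0.1493]
tool_rot: [-0.511, 0.49, 0.522, 0.476]
force: [0.7, 0.5, -0.2]
finger_gap: 0.407
```

>>> step_arm:
  commands:
    - [-0.015,0,0,0]
    - [-0.04,0,0,0]
    - [-0.08,0,0,0]
    - [-0.11,0.02,0.02,0]
    - [-0.11,0.05,0.05,0]
    - [-0.11,0.08,0.08,0]
    - [-0.11,0.11,0.11,0]
    - [-0.11,0.13,0.14,0.0]

```text
t: 15.33
tcp_pos: [0.5175, 0.1808, 0.2616]
tool_rot: [-0.51, 0.491, 0.522, 0.476]
force: [0.7, 0.4, 0.5]
finger_gap: 0.405
```

```bash
python3 diskfit.py | tail -2; python3 ov.py top 270 140 60 60 10 i1; python3 ov.py side 215 165 60 50 10 i2;  python3 -c "
import cv2,numpy as np
a=cv2.imread('pics/i1.png')[:500];b=cv2.imread('pics/i2.png');cv2.imwrite('pics/i3.png',cv2.resize(np.hstack([a,b]),None,fx=.66,fy=.66))"
```

```text
[ 0.0012 -0.001  -0.0066 -0.0377  0.0672  0.0724] 0.2173537055832931
[ 0.0028 -0.0011 -0.0052 -0.069   0.047   0.1175] 0.2439914504250788
```

The disk is seated. The tab at (247,182) matches the predicted seated outline in both views, offsets are about 1–2 mm, and the press force rose steeply to 18 N with no motion. Now the ring.

```bash
python3 go.py .5265 .2035 .11 1.91
```

```text
shift [ 0.1516 -0.0119  0.0226] turn -0.2699 | tcp [0.5199 0.1809 0.2619] phi 1.6401 xaxis [-0.024 -0.005 -1.   ] q [ 1.330e-01  3.770e-01  1.536e+00 -1.000e-03  1.253e+00 -1.507e+00] F [-0.   0.1  0.9] gap 35.2 t 15.53
```

>>> step_arm:
  commands:
    - [0.02,-0.004,0.008,-0.1]
    - [0.05,-0.008,0.016,-0.2]
    - [0.085,-0.012,0.0226,-0.27]
    - [0.12,-0.012,0.0226,-0.27]
    - [0.145,-0.012,0.0226,-0.27]
    - [0.1516,-0.012,0.0226,-0.27]
    - [0.1516,-0.012,0.0226,-0.27]
  jaw: 0.045

```text
t: 16.12
tcp_pos: [0.5263, 0.2023, 0.1074]
tool_rot: [-0.57, 0.416, 0.584, 0.401]
force: [-0.1, 0.8, -0.1]
finger_gap: 0.525
```

```bash
python3 look.py side 220 200 100 75 8 1.3 j1;python3 go.py .5265 .2035 .037 1.91
```

```text
tcp [0.5276 0.2027 0.1093] F [ 1.2 -0.2 -0.1] T [-0.05 -0.02 -0.03] gap 45.2 t 16.17
shift [ 0.0723 -0.001   0.0009] turn -0.0015 | tcp [0.5276 0.2027 0.1093] phi 1.9085 xaxis [-0.025 -0.005 -1.   ] q [ 1.690e-01  5.910e-01  1.654e+00 -1.000e-03  9.230e-01 -1.739e+00] F [ 1.2 -0.2 -0.1] gap 45.2 t 16.17
```

>>> step_arm:
  commands:
    - [0.02,-0.001,0.001,0]
    - [0.045,-0.001,0.001,0]
    - [0.065,-0.001,0.001,0]
    - [0.0723,-0.001,0.001,0]
    - [0.0723,-0.001,0.001,0]
    - [0.0723,-0.001,0.001,0]

```text
t: 16.67
tcp_pos: [0.5281, 0.2037, 0.0383]
tool_rot: [-0.571, 0.415, 0.582, 0.403]
force: [-0.3, -0.7, 0.3]
finger_gap: 0.526
```

```bash
python3 look.py side 220 200 100 75 8 1.3 j2;python3 go.py .5265 .2035 .037 1.91
```

```text
tcp [0.5283 0.2038 0.0387] F [-0.4  0.5 -0.1] T [ 0.03 -0.02  0.01] gap 44.9 t 16.72
shift [0.0018 0.0018 0.0003] turn -0.0016 | tcp [0.5283 0.2038 0.0387] phi 1.9084 xaxis [-0.021 -0.004 -1.   ] q [ 1.710e-01  7.010e-01  1.692e+00 -1.000e-03  7.700e-01 -1.737e+00] F [-0.4  0.5 -0.1] gap 44.9 t 16.72
```

>>> step_arm:
  commands:
    - [0,0,0,0]
    - [0,0,0,0]
    - [0,0,0,0]
    - [0,0,0,0]
    - [0,0,0,0]
    - [0,0,0,0]
  jaw: 0.0
  grip_force: 25

```text
t: 17.22
tcp_pos: [0.5297, 0.2041, 0.0403]
tool_rot: [-0.572, 0.414, 0.581, 0.404]
force: [0.3, 0.3, 6.6]
finger_gap: 0.151
```

```bash
python3 look.py side 220 200 100 75 8 1.3 j3;python3 go.py .5265 .2035 .037 1.91
```

```text
tcp [0.5297 0.204  0.0403] F [-0.7  0.1  6.1] T [ 0.03  0.03 -0.08] gap 13.3 t 17.27
shift [0.0033 0.0032 0.0005] turn -0.0018 | tcp [0.5297 0.204  0.0403] phi 1.9082 xaxis [-0.018 -0.004 -1.   ] q [ 1.710e-01  6.990e-01  1.691e+00 -1.000e-03  7.700e-01 -1.737e+00] F [-0.7  0.1  6.1] gap 13.3 t 17.27
```

Gripped (gap 13.3 mm, fingertips about halfway down the bow's face at (270,253)). Lift and travel.

>>> step_arm:
  commands:
    - [-0.015,0,0,0]
    - [-0.045,0,0,0]
    - [-0.085,0,0,0]
    - [-0.125,0,0,0]
    - [-0.165,0,0,0]
    - [-0.2,0,0,0]
    - [-0.22,0,0,0]
    - [-0.22,0,0,0]

```text
t: 17.93
tcp_pos: [0.5367, 0.2056, 0.266]
tool_rot: [-0.575, 0.411, 0.579, 0.407]
force: [0.9, 1.1, -1.4]
finger_gap: 0.156
```

```bash
python3 look.py side 180 100 130 100 6 1.3 k1;python3 go.py .669 .0473 .25 1.64
```

```text
tcp [0.5349 0.2052 0.2628] F [-0.   1.2 -2.2] T [-0.01  0.01  0.03] gap 13.3 t 17.98
shift [ 0.0116 -0.0743 -0.1934] turn 0.2685 | tcp [0.5349 0.2052 0.2628] phi 1.9085 xaxis [-0.012 -0.003 -1.   ] q [ 1.720e-01  4.030e-01  1.490e+00 -1.000e-03  1.261e+00 -1.737e+00] F [-0.   1.2 -2.2] gap 13.3 t 17.98
```

>>> step_arm:
  commands:
    - [0,-0.009,-0.023,0.03]
    - [0,-0.019,-0.05,0.07]
    - [0,-0.03,-0.078,0.11]
    - [0,-0.041,-0.106,0.15]
    - [0,-0.052,-0.134,0.19]
    - [0,-0.062,-0.16,0.23]
    - [0.002,-0.07,-0.182,0.26]
    - [0.003,-0.0743,-0.1934,0.2685]

```text
t: 18.65
tcp_pos: [0.6691, 0.0446, 0.2549]
tool_rot: [-0.513, 0.488, 0.52, 0.478]
force: [-0.2, -0.3, -1.2]
finger_gap: 0.155
```

>>> step_arm:
  commands:
    - [0,0,0,0]
    - [0,0,0,0]

```text
t: 18.82
tcp_pos: [0.6674, 0.0445, 0.2518]
tool_rot: [-0.511, 0.49, 0.522, 0.477]
force: [-1.0, 0.4, -1.9]
finger_gap: 0.149
```

```bash
python3 look.py side 180 100 130 100 6 1.3 k2;python3 go.py .669 .0473 .25 1.64
```

```text
tcp [0.6672 0.0454 0.2527] F [-0.2 -0.1 -1.7] T [-0.03 -0.    0.01] gap 13.0 t 18.87
shift [ 0.0027 -0.002   0.0018] turn -0.0027 | tcp [0.6672 0.0454 0.2527] phi 1.6373 xaxis [-0.022 -0.002 -1.   ] q [-0.097  0.558  1.243 -0.004  1.363 -1.733] F [-0.2 -0.1 -1.7] gap 13.0 t 18.87
```

```bash
cat > rov.py <<'E'
from fit import *
import sys
# overlay ring model at p with rotation (yaw,tilt) on side view
a=[float(v) for v in sys.argv[1:6]];name=sys.argv[6];n="side"
x,y,w,hh,s=195,120,80,85,7
Rr=R.from_euler('ZY',[a[3],-np.radians(a[4])]).as_matrix();p=np.array(a[:3])
i=optics.snapshot(n)[:,:,::-1]
c=cv2.resize(np.clip(i[y:y+hh,x:x+w]*1.3,0,255).astype(np.uint8),None,fx=s,fy=s,interpolation=cv2.INTER_CUBIC)
def dr(X,col):
    q=proj(n,X@Rr.T+p);q=(q-[x,y]+.5)*s-.5;cv2.polylines(c,[np.round(q).astype(np.int32)],True,col,1)
dr(circ(.0565,0),(0,0,255));dr(circ(.0565,.024),(0,0,255));dr(circ(.031,.024),(255,0,0))
for z in(.048,.072):dr(np.array([[.051,-.007,z],[.051,.007,z],[-.051,.007,z],[-.051,-.007,z]]),(255,0,255))
cv2.imwrite(f"pics/{name}.png",c);print(telemetry.sense()["tcp_pos"].round(4),telemetry.sense()["force"].round(1))
E
python3 rov.py .6642 .0439 .2127 .07 0 k3
```

```text
[0.6674 0.0459 0.2536] [-0.3  0.5 -1.3]
```

```bash
python3 go.py .670 .0475 .208 1.64
```

```text
shift [ 0.0455 -0.0036  0.0015] turn -0.0019 | tcp [0.6674 0.0459 0.2536] phi 1.6381 xaxis [-0.021 -0.002 -1.   ] q [-0.096  0.557  1.242 -0.004  1.363 -1.733] F [-0.3  0.5 -1.3] gap 13.0 t 18.92
```

>>> step_arm:
  commands:
    - [0.01,-0.003,0.001,0]
    - [0.02,-0.0036,0.0015,0]
    - [0.03,-0.0036,0.0015,0]
    - [0.04,-0.0036,0.0015,0]
    - [0.0455,-0.0036,0.0015,0]
    - [0.0455,-0.0036,0.0015,0]

```text
t: 19.42
tcp_pos: [0.6684, 0.0479, 0.2055]
tool_rot: [-0.51, 0.489, 0.523, 0.476]
force: [-0.4, 0.3, -2.4]
finger_gap: 0.155
```

```bash
python3 look.py side 195 120 80 80 8 1.3 k4;python3 go.py .668 .0475 .199 1.64
```

```text
tcp [0.6692 0.0477 0.2066] F [ 0.2  0.6 -1.8] T [-0.01 -0.02 -0.05] gap 12.9 t 19.47
shift [ 0.0077  0.001  -0.0001] turn -0.0018 | tcp [0.6692 0.0477 0.2066] phi 1.6382 xaxis [-0.023 -0.002 -1.   ] q [-0.093  0.603  1.289 -0.004  1.273 -1.73 ] F [ 0.2  0.6 -1.8] gap 12.9 t 19.47
```

>>> step_arm:
  commands:
    - [0.003,0,0,0]
    - [0.006,0,0,0]
    - [0.008,0,0,0]
    - [0.008,0,0,0]

```text
t: 19.8
tcp_pos: [0.6693, 0.0476, 0.1985]
tool_rot: [-0.511, 0.489, 0.522, 0.477]
force: [0.3, 0.2, -1.9]
finger_gap: 0.152
```

```bash
python3 look.py side 195 120 80 80 8 1.3 k5;python3 go.py .668 .0475 .199 1.64
```

```text
tcp [0.6694 0.0476 0.1988] F [ 0.2  0.1 -1. ] T [-0.   -0.13  0.03] gap 12.9 t 19.85
shift [-0.0002  0.0014 -0.    ] turn -0.0019 | tcp [0.6694 0.0476 0.1988] phi 1.6381 xaxis [-0.022 -0.002 -1.   ] q [-0.093  0.611  1.297 -0.004  1.256 -1.73 ] F [ 0.2  0.1 -1. ] gap 12.9 t 19.85
```

>>> step_arm:
  commands:
    - [0.003,0.001,0,0]
    - [0.006,0.003,0,0]
    - [0.009,0.005,0,0]
    - [0.009,0.005,0,0]

```text
t: 20.18
tcp_pos: [0.6637, 0.0469, 0.1923]
tool_rot: [-0.512, 0.489, 0.521, 0.477]
force: [-3.7, -1.1, 8.8]
finger_gap: 0.159
```

```bash
python3 look.py side 195 120 80 80 8 1.3 k6;python3 go.py .6486 .0475 .174 1.64
```

```text
tcp [0.6638 0.0469 0.1924] F [-4.4 -0.8  7.6] T [-0.1   0.54 -0.  ] gap 12.9 t 20.23
shift [0.0187 0.0148 0.0016] turn -0.0018 | tcp [0.6638 0.0469 0.1924] phi 1.6382 xaxis [-0.021 -0.003 -1.   ] q [-0.095  0.609  1.32  -0.005  1.234 -1.731] F [-4.4 -0.8  7.6] gap 12.9 t 20.23
```

The ring is tilting well, about 8–10° so far at 9 N. I'll continue the arc.

>>> step_arm:
  commands:
    - [0.003,0.002,0,0]
    - [0.005,0.004,0.001,0]
    - [0.008,0.006,0.001,0]
    - [0.009,0.007,0.001,0]
    - [0.009,0.007,0.001,0]

```text
t: 20.65
tcp_pos: [0.6596, 0.0467, 0.1887]
tool_rot: [-0.514, 0.487, 0.519, 0.479]
force: [-1.8, -1.2, 14.4]
finger_gap: 0.155
```

```bash
python3 look.py side 195 120 80 80 8 1.3 k7;python3 go.py .6486 .0475 .174 1.64
```

```text
tcp [0.6596 0.0467 0.1887] F [-2.2 -1.  14.3] T [-0.05  0.07 -0.08] gap 13.1 t 20.7
shift [0.0148 0.0108 0.0016] turn -0.0019 | tcp [0.6596 0.0467 0.1887] phi 1.6381 xaxis [-0.012 -0.004 -1.   ] q [-0.095  0.603  1.344 -0.006  1.207 -1.731] F [-2.2 -1.  14.3] gap 13.1 t 20.7
```

```bash
cat > ringfit.py <<'E'
from fit import *
im=optics.snapshot("side")[:,:,::-1].astype(int)
m=np.array([.6646,.0466,.160]);Rr=R.from_euler('ZY',[.07,-np.radians(25)])
bx=(205,140,75,80);x,y,w,h=bx
g=(im[:,:,1]-np.maximum(im[:,:,2],im[:,:,0])>28)
hsv=cv2.cvtColor(im.astype(np.uint8),cv2.COLOR_BGR2HSV)
wall=(hsv[:,:,0]>72)
k=np.zeros(g.shape,np.uint8);k[y:y+h,x:x+w]=(g&~wall)[y:y+h,x:x+w]*255
k=cv2.morphologyEx(k,cv2.MORPH_OPEN,np.ones((2,2)))
nl,lab,st,_=cv2.connectedComponentsWithStats(k);i=1+np.argmax(st[1:,4]);k=np.uint8(lab==i)*255
cv2.imwrite("pics/rm.png",cv2.resize(np.hstack([k[y:y+h,x:x+w],im[y:y+h,x:x+w].max(2).astype(np.uint8)]),None,fx=5,fy=5))
# skirt lower silhouette: use lower outline pts + bow end points: fit cylinder hull by mask below
M=up(k/255.,bx)
yy,xx=np.mgrid[0:M.shape[0],0:M.shape[1]]
def fitr(x0,yfix):
    # params x,z,tilt with y fixed in mouth frame; ignore interior (hole / gripper)
    def c(v):
        Q=(Rr*R.from_rotvec([0,v[2],0])).as_matrix();p=m+Rr.apply([v[0],yfix,v[1]])
        r=render("side",place(RING[:1],p,Q),bx)/255.
        b=render("side",place(RING[1:],p,Q),bx)/255.
        un=np.maximum(r,b)
        out=(M*(1-un)).sum()          # green outside model
        # model boundary band inside must be green: skirt side only
        inner=render("side",place([circ(.050,.024),boxp(.045,.007,.02,.075)],p,Q),bx)/255.
        miss=((1-M)*r*(1-inner)).sum()
        be=render("side",place([np.array([[s*.051,j*.007,z] for j in(-1,1) for z in(.03,.072)]+[[s*.043,j*.007,z] for j in(-1,1) for z in(.03,.072)]) for s in(-1,1)],p,Q),bx)/255.
        return out+miss+((1-M)*be).sum()
    x0=np.array(x0,float)
    for _ in range(3):
        o=minimize(c,x0,method='Nelder-Mead',options=dict(initial_simplex=np.vstack([x0,x0+[.004,0,0],x0+[0,.004,0],x0+[0,0,.1]])));x0=o.x
    return o
for yf in(-.003,0,.003):
    o=fitr([0,-.01,.1],yf);print("y",yf,"x,z,tilt-off(deg)",o.x[:2].round(4),np.degrees(o.x[2]).round(1),round(o.fun))
E
python3 ringfit.py
```

```text
y -0.003 x,z,tilt-off(deg) [-0.0018 -0.0138] 12.8 903
y 0 x,z,tilt-off(deg) [-0.0021 -0.0119] 13.4 953
y 0.003 x,z,tilt-off(deg) [-0.0022 -0.0098] 13.2 993
```

>>> step_arm:
  commands:
    - [0.003,0.002,0,0]
    - [0.006,0.004,0.001,0]
    - [0.009,0.007,0.001,0]
    - [0.011,0.008,0.001,0]
    - [0.011,0.008,0.001,0]
  grip_force: 20

```text
t: 21.17
tcp_pos: [0.6517, 0.0466, 0.1802]
tool_rot: [-0.515, 0.487, 0.518, 0.479]
force: [-3.2, -1.1, 9.0]
finger_gap: 0.153
```

```bash
python3 ringfit.py; python3 look.py side 195 120 80 80 8 1.3 k8;python3 go.py .6486 .0475 .174 1.64
```

```text
y -0.003 x,z,tilt-off(deg) [-0.0008 -0.0193] 3.3 876
y 0 x,z,tilt-off(deg) [-0.0013 -0.017 ] 3.2 930
y 0.003 x,z,tilt-off(deg) [-0.0025 -0.015 ] 5.2 1007
tcp [0.6517 0.0466 0.1802] F [-3.2 -1.1  9. ] T [-0.08  0.34 -0.09] gap 13.0 t 21.27
shift [0.0062 0.003  0.0011] turn -0.0022 | tcp [0.6517 0.0466 0.1802] phi 1.6378 xaxis [-0.01  -0.006 -1.   ] q [-0.096  0.6    1.375 -0.007  1.175 -1.731] F [-3.2 -1.1  9. ] gap 13.0 t 21.27
```

Nearly home: 3° tilt and about 2–3 mm left. Pressing on.

>>> step_arm:
  commands:
    - [0.003,0.001,0,0]
    - [0.005,0.002,0,0]
    - [0.007,0.003,0,0]
    - [0.007,0.003,0,0]

```text
t: 21.6
tcp_pos: [0.6486, 0.0463, 0.176]
tool_rot: [-0.516, 0.486, 0.517, 0.479]
force: [-4.6, 0.2, 11.4]
finger_gap: 0.156
```

```bash
python3 ringfit.py; python3 go.py .6486 .0475 .174 1.64
```

```text
y -0.003 x,z,tilt-off(deg) [-0.0009 -0.0221] 0.0 837
y 0 x,z,tilt-off(deg) [-0.0011 -0.0201] 0.2 885
y 0.003 x,z,tilt-off(deg) [-0.0014 -0.0177] -0.2 921
shift [ 0.002  -0.      0.0012] turn -0.0021 | tcp [0.6487 0.0463 0.176 ] phi 1.6379 xaxis [-0.008 -0.006 -1.   ] q [-0.097  0.6    1.389 -0.007  1.16  -1.732] F [-4.6  0.2 11.3] gap 12.8 t 21.65
```

The ring is home by the fit (z −20 mm, tilt 0°). I'll loosen the jaws slightly so they act as a wrench and turn clockwise (+ about the tool's x).

>>> step_arm:
  commands:
    - [0.003,0,0,0]
    - [0.003,0,0,0]
    - [0.0,0,0.001,0]

```text
t: 21.9
tcp_pos: [0.6486, 0.047, 0.1772]
tool_rot: [-0.516, 0.486, 0.517, 0.48]
force: [0.4, -0.2, -2.6]
finger_gap: 0.159
```

>>> step_arm:
  commands:
    - [0,0,0,0]
    - [0,0,0,0]
    - [0,0,0,0]
  jaw: 0.019
  grip_force: 40

```text
t: 22.15
tcp_pos: [0.6484, 0.047, 0.1768]
tool_rot: [-0.516, 0.486, 0.517, 0.479]
force: [0.2, -0.9, -0.3]
finger_gap: 0.223
```

```bash
python3 ringfit.py; python3 go.py .6476 .0470 .176 1.64;python3 look.py side 195 120 80 80 8 1.3 l1
```

```text
y -0.003 x,z,tilt-off(deg) [-0.0015 -0.0222] -0.4 815
y 0 x,z,tilt-off(deg) [-0.0018 -0.0201] 0.1 872
y 0.003 x,z,tilt-off(deg) [-0.0024 -0.0183] 0.7 923
shift [0.0006 0.0007 0.    ] turn -0.0022 | tcp [0.6483 0.047  0.1766] phi 1.6378 xaxis [-0.008 -0.007 -1.   ] q [-0.096  0.599  1.39  -0.008  1.16  -1.73 ] F [ 0.2 -0.7  1. ] gap 19.0 t 22.2
tcp [0.6484 0.047  0.1766] F [-1.1  0.9 -0.8] T [-0.01 -0.03 -0.02] gap 18.8 t 22.25
```

>>> step_arm:
  commands:
    - [0.001,0.002,0,0]
    - [0.002,0.004,0,0.05]
    - [0.002,0.004,0,0.15]
    - [0.002,0.004,0,0.25]
    - [0.002,0.004,0,0.35]
    - [0.002,0.004,0,0.45]
    - [0.002,0.004,0,0.55]
    - [0.002,0.004,0,0.6]

```text
t: 22.92
tcp_pos: [0.6434, 0.0471, 0.174]
tool_rot: [-0.35, 0.619, 0.349, 0.611]
force: [-0.3, 1.0, 0.6]
finger_gap: 0.224
```

```bash
python3 go.py .644 .0470 .1745 1.0;python3 look.py side 195 120 80 80 8 1.3 l2
```

```text
shift [-0.0005 -0.0006  0.0003] turn 0.034 | tcp [0.6434 0.0471 0.174 ] phi 1.034 xaxis [-0.01  -0.006 -1.   ] q [-0.096  0.596  1.404 -0.008  1.151 -1.127] F [-0.3  1.   0.6] gap 19.1 t 22.92
tcp [0.6434 0.047  0.174 ] F [-0.8  0.2  1.4] T [ 0.09  0.15 -0.04] gap 18.7 t 22.97
```

The ring turns clockwise freely with low force. Continuing.

>>> step_arm:
  commands:
    - [0,0,0,0.1]
    - [0,0,0,0.2]
    - [0,0,0,0.3]
    - [0,0,0,0.4]
    - [0,0,0,0.5]
    - [0,0,0,0.6]
    - [0,0,0,0.6]

```text
t: 23.55
tcp_pos: [0.6426, 0.047, 0.1737]
tool_rot: [-0.153, 0.695, 0.151, 0.686]
force: [-2.6, 0.7, 0.5]
finger_gap: 0.222
```

```bash
python3 go.py .644 .0470 .1745 0.07;python3 look.py side 195 120 80 80 8 1.3 l3
```

```text
shift [-0.0008 -0.0006  0.0013] turn 0.3634 | tcp [0.6426 0.047  0.1737] phi 0.4334 xaxis [-0.012 -0.006 -1.   ] q [-0.096  0.596  1.405 -0.008  1.152 -0.527] F [-2.6  0.7  0.5] gap 18.9 t 23.55
tcp [0.6426 0.047  0.1737] F [-1.8 -0.4  0.4] T [0.01 0.26 0.02] gap 19.3 t 23.6
```

>>> step_arm:
  commands:
    - [0,0,-0.001,0.1]
    - [0,0,-0.001,0.2]
    - [0,0,-0.001,0.3]
    - [0,0,-0.001,0.36]
    - [0,0,-0.001,0.42]
    - [0,0,-0.001,0.48]
    - [0,0,-0.001,0.48]

```text
t: 24.18
tcp_pos: [0.641, 0.047, 0.1741]
tool_rot: [0.012, 0.712, -0.016, 0.702]
force: [-2.8, 0.5, 4.1]
finger_gap: 0.22
```

```bash
python3 go.py .644 .0470 .1745 0.07;python3 look.py side 195 120 80 80 8 1.3 l4
```

```text
shift [-0.0005  0.0001  0.003 ] turn -0.1107 | tcp [0.641  0.047  0.1741] phi -0.0407 xaxis [-0.013 -0.005 -1.   ] q [-0.097  0.594  1.407 -0.007  1.152 -0.053] F [-2.8  0.5  4.1] gap 18.7 t 24.18
tcp [0.641 0.047 0.174] F [-2.8  0.6  4.9] T [0.3  0.57 0.17] gap 19.1 t 24.23
```

>>> step_arm:
  commands:
    - [0,0,0,0.06]
    - [0,0,0,0.12]
    - [0,0,0,0.18]
    - [0,0,0,0.18]

```text
t: 24.57
tcp_pos: [0.6386, 0.0478, 0.1741]
tool_rot: [0.074, 0.709, -0.079, 0.697]
force: [-6.1, 1.9, 6.4]
finger_gap: 0.223
```

```bash
python3 look.py side 195 120 80 80 8 1.3 l5;python3 go.py .644 .0470 .1745 0.07
```

```text
tcp [0.6386 0.0478 0.1742] F [-5.6  2.5  6. ] T [0.39 1.09 0.26] gap 19.3 t 24.62
shift [-0.0004  0.0003  0.0054] turn -0.2852 | tcp [0.6386 0.0478 0.1742] phi -0.2152 xaxis [-0.018 -0.004 -1.   ] q [-0.096  0.593  1.409 -0.007  1.157  0.122] F [-5.6  2.5  6. ] gap 19.3 t 24.62
```

```bash
python3 ov.py side 205 150 70 60 10 l6 ring
```

```text
(no output)
```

The ring isn't square at home now; it sits about 2 px (6 mm) to −x. I'll open the jaws, let it settle, back off and look from both views.

>>> step_arm:
  commands:
    - [0,0,0,0]
    - [0,0,0,0]
    - [0,0,0,0]
  jaw: 0.04

```text
t: 24.92
tcp_pos: [0.6393, 0.0475, 0.174]
tool_rot: [0.073, 0.709, -0.078, 0.697]
force: [-0.5, -0.4, 0.0]
finger_gap: 0.471
```

>>> step_arm:
  commands:
    - [-0.02,0,0,0]
    - [-0.05,0,0,0]
    - [-0.09,0,0,0]
    - [-0.1,0,-0.04,0]
    - [-0.1,0.0,-0.08,0]
    - [-0.1,0.0,-0.12,0]
    - [-0.1,0,-0.16,0]
    - [-0.1,0,-0.18,0]

```text
t: 25.58
tcp_pos: [0.4604, 0.087, 0.2765]
tool_rot: [0.073, 0.71, -0.077, 0.696]
force: [0.1, 0.4, -1.0]
finger_gap: 0.467
```

```bash
python3 ov.py top 270 140 60 60 9 n1 ring; python3 ov.py side 205 150 60 60 9 n2 ring;  python3 -c "
import cv2,numpy as np
a=cv2.imread('pics/n1.png');b=cv2.imread('pics/n2.png');cv2.imwrite('pics/n3.png',cv2.resize(np.hstack([a,b]),None,fx=.74,fy=.74))"; python3 go.py .6 .05 .2
```

```text
shift [ 0.0745 -0.0065  0.1445] turn 0 | tcp [0.4615 0.087  0.2769] phi -0.2118 xaxis [-0.019 -0.005 -1.   ] q [-0.048  0.239  1.704 -0.006  1.217  0.165] F [-0.1 -0.2  0. ] gap 39.8 t 25.68
```

```bash
cat > ring6.py <<'E'
from fit import *
m=np.array([.6646,.0466,.160]);Rr=R.from_euler('ZY',[.07,-np.radians(25)])
im={n:optics.snapshot(n)[:,:,::-1].astype(int) for n in("side","top")}
bx={"side":(205,145,75,75),"top":(270,140,64,64)}
HOLE=circ(.031,.024)
M={}
for n in im:
    x,y,w,h=bx[n];c=im[n]
    g=(c[:,:,1]-np.maximum(c[:,:,2],c[:,:,0])>18)
    hsv=cv2.cvtColor(c.astype(np.uint8),cv2.COLOR_BGR2HSV);g&=hsv[:,:,0]<74
    k=np.zeros(g.shape,np.uint8);k[y:y+h,x:x+w]=g[y:y+h,x:x+w]*255
    nl,lab,st,_=cv2.connectedComponentsWithStats(k);i=1+np.argmax(st[1:,4]);k=np.uint8(lab==i)*255
    M[n]=up(k/255.,bx[n]);cv2.imwrite(f"pics/r6_{n}.png",cv2.resize(k[y:y+h,x:x+w],None,fx=4,fy=4))
def model(n,v):
    Q=(Rr*R.from_rotvec([v[3],v[4],0])*R.from_euler('z',v[5])).as_matrix();p=m+Rr.apply(v[:3])
    r=render(n,place(RING[:1],p,Q),bx[n])
    h=render(n,place([HOLE],p,Q),bx[n])&render(n,place([circ(.031,.020)],p,Q),bx[n]);r[h>0]=0
    b=render(n,place([boxp(.051,.007,.048,.072)]+[np.array([[s*a,j*.007,z] for a in(.043,.051) for j in(-1,1) for z in(.024,.05)]) for s in(-1,1)],p,Q),bx[n])
    return np.maximum(r,b)
def c(v):
    t=0
    for n in M:
        r=cv2.GaussianBlur(model(n,v).astype(np.float32)/255,(0,0),2);t+=((r-M[n])**2).sum()/r.sum()
    return t
best=None
for x0 in([-.004,0,-.018,0,0,np.pi/2],[-.004,0,-.015,0,-.1,np.pi/2+.1],[-.003,0,-.02,0,.1,np.pi/2-.1]):
    x0=np.array(x0)
    for _ in range(4):
        st=[.003,.003,.003,.08,.08,.1]
        o=minimize(c,x0,method='Nelder-Mead',options=dict(initial_simplex=np.vstack([x0]+[x0+np.eye(6)[i]*st[i] for i in range(6)]),maxiter=600));x0=o.x
    print("pos mm",(o.x[:3]*1e3).round(1),"tilt deg",np.degrees(o.x[3:5]).round(1),"yaw",np.degrees(o.x[5]).round(1),"cost",round(o.fun,4))
    if best is None or o.fun<best.fun:best=o
out=[]
for n in("top","side"):
    x,y,w,h=bx[n];a=cv2.resize(im[n][y:y+h,x:x+w].astype(np.uint8),None,fx=S,fy=S,interpolation=cv2.INTER_CUBIC)
    e=cv2.Canny(model(n,best.x),50,100);a[e>0]=(0,0,255);out.append(cv2.copyMakeBorder(a,0,300-a.shape[0],0,0,cv2.BORDER_CONSTANT))
cv2.imwrite("pics/r6.png",np.hstack(out))
E
python3 ring6.py
```

```text
pos mm [ -6.8   0.5 -19.1] tilt deg [0.5 0.5] yaw 85.5 cost 0.0426
pos mm [ -6.7   0.2 -19.1] tilt deg [0.7 0.2] yaw 85.6 cost 0.0419
pos mm [ -6.7   0.2 -19.2] tilt deg [0.4 0.3] yaw 85.5 cost 0.0416
```

The fit is good in both views. The ring is seated at z −19 mm with tilt under 1° and has turned about 94°, so its lugs are under the orange lugs. It has slid 6.7 mm down-slope within its play, so I'll nudge it back to centre using the bow.

```bash
python3 go.py .638 .047 .25 .02
```

```text
shift [ 0.0251 -0.0016  0.1764] turn -0.2331 | tcp [0.4663 0.0861 0.2773] phi -0.2131 xaxis [-0.014 -0.005 -1.   ] q [-0.05   0.243  1.696 -0.006  1.216  0.166] F [-0.2  0.4  0.3] gap 39.8 t 25.78
```

>>> step_arm:
  commands:
    - [0,0,0.025,-0.04]
    - [0,0,0.055,-0.08]
    - [0,0,0.085,-0.12]
    - [0.005,0,0.115,-0.16]
    - [0.01,-0.001,0.145,-0.2]
    - [0.015,-0.0016,0.167,-0.23]
    - [0.025,-0.0016,0.1764,-0.233]
    - [0.025,-0.0016,0.1764,-0.233]
  jaw: 0.036

```text
t: 26.45
tcp_pos: [0.6397, 0.0458, 0.2466]
tool_rot: [-0.008, 0.713, 0.005, 0.701]
force: [-0.1, 0.6, -0.3]
finger_gap: 0.42
```

```bash
python3 look.py side 195 120 80 80 8 1.3 o1;python3 go.py .638 .0470 .173 0.02
```

```text
tcp [0.6379 0.0465 0.2475] F [-0.3 -0.2 -0.4] T [ 0.02 -0.01 -0.01] gap 35.7 t 26.5
shift [0.0745 0.0008 0.0015] turn -0.0016 | tcp [0.6379 0.0465 0.2475] phi 0.0184 xaxis [-0.018 -0.005 -1.   ] q [-0.098  0.517  1.333 -0.007  1.309 -0.115] F [-0.3 -0.2 -0.4] gap 35.7 t 26.5
```

>>> step_arm:
  commands:
    - [0.02,0,0.001,0]
    - [0.045,0,0.0015,0]
    - [0.065,0,0.0015,0]
    - [0.0745,0,0.0015,0]
    - [0.0745,0,0.0015,0]

```text
t: 26.92
tcp_pos: [0.6353, 0.0468, 0.1708]
tool_rot: [-0.008, 0.716, 0.005, 0.698]
force: [1.1, -0.5, 1.0]
finger_gap: 0.42
```

>>> step_arm:
  commands:
    - [0,0,0,0]
    - [0,0,0,0]
    - [0,0,0,0]
    - [0,0,0,0]
  jaw: 0.02
  grip_force: 20

```text
t: 27.25
tcp_pos: [0.6373, 0.0468, 0.1728]
tool_rot: [-0.008, 0.714, 0.005, 0.701]
force: [4.7, 1.5, 0.4]
finger_gap: 0.234
```

```bash
python3 look.py side 195 120 80 80 8 1.3 o2;python3 go.py .646 .0470 .176 0.05
```

```text
tcp [0.6373 0.0469 0.1727] F [3.1 1.  1.7] T [ 0.11 -0.68  0.01] gap 20.3 t 27.3
shift [-0.0035 -0.      0.0086] turn -0.0316 | tcp [0.6373 0.0469 0.1727] phi 0.0184 xaxis [-0.019 -0.004 -1.   ] q [-0.098  0.593  1.414 -0.006  1.152 -0.114] F [3.1 1.  1.7] gap 20.3 t 27.3
```

>>> step_arm:
  commands:
    - [-0.001,0,0.003,0]
    - [-0.002,0,0.006,0]
    - [-0.003,0,0.009,0]
    - [-0.003,0,0.01,0]
    - [-0.003,0,0.01,0]

```text
t: 27.72
tcp_pos: [0.6398, 0.0467, 0.1742]
tool_rot: [-0.008, 0.72, 0.005, 0.694]
force: [-10.8, -2.5, 4.4]
finger_gap: 0.24
```

```bash
python3 ov.py side 195 120 80 80 8 o3 ring;python3 go.py .646 .0470 .176 0.05
```

```text
shift [-0.002   0.0002  0.0061] turn -0.031 | tcp [0.6398 0.0467 0.1742] phi 0.019 xaxis [-0.037 -0.005 -0.999] q [-0.097  0.603  1.39  -0.009  1.184 -0.112] F [-11.7  -0.6   4.6] gap 20.2 t 27.77
```

It's jammed at 12 N, probably wedged past the stop. I'll ease it back anticlockwise a little while pushing up-slope.

>>> step_arm:
  commands:
    - [0,0,0,-0.06]
    - [0,0,0,-0.12]
    - [0,0,0.001,-0.18]
    - [0,0,0.002,-0.24]
    - [0,0,0.002,-0.28]
    - [0,0,0.002,-0.28]

```text
t: 28.27
tcp_pos: [0.6382, 0.0474, 0.174]
tool_rot: [-0.103, 0.715, 0.106, 0.683]
force: [-6.4, 1.1, 5.1]
finger_gap: 0.238
```

```bash
python3 ov.py side 195 120 80 80 8 o4 ring;python3 go.py .646 .0470 .176 0.05
```

```text
shift [-0.0023 -0.0026  0.0073] turn 0.2463 | tcp [0.6382 0.0474 0.174 ] phi 0.2963 xaxis [-0.045 -0.003 -0.999] q [-0.096  0.604  1.388 -0.008  1.194 -0.389] F [-5.7  1.   3.2] gap 19.8 t 28.32
```

>>> step_arm:
  commands:
    - [0,0,-0.003,0]
    - [0,0,-0.004,0]
    - [0,0,-0.004,0]
  jaw: 0.04

```text
t: 28.57
tcp_pos: [0.634, 0.046, 0.1742]
tool_rot: [-0.103, 0.715, 0.106, 0.683]
force: [-0.7, 0.1, -0.0]
finger_gap: 0.465
```

>>> step_arm:
  commands:
    - [-0.02,0,0,0.05]
    - [-0.05,0,0,0.1]
    - [-0.08,0,0,0.15]
    - [-0.09,0,-0.04,0.2]
    - [-0.09,0.0,-0.08,0.25]
    - [-0.09,0.0,-0.12,0.25]
    - [-0.09,0,-0.16,0.25]
    - [-0.09,0,-0.16,0.25]

```text
t: 29.23
tcp_pos: [0.4758, -0.0002, 0.2702]
tool_rot: [-0.017, 0.727, 0.016, 0.687]
force: [-0.4, -0.2, -1.4]
finger_gap: 0.467
```

```bash
python3 ring6.py; python3 go.py .58 .05 .2 .07; python3 - <<'E'
from h import *
s=cv2.imread("pics/side0.png")[180:245,195:285];t=cv2.imread("pics/top0.png")[140:220,265:335]
cv2.imwrite("pics/st.png",np.hstack([cv2.resize(s,None,fx=5,fy=5,interpolation=cv2.INTER_CUBIC)[:325],cv2.resize(t,None,fx=4.06,fy=4.06,interpolation=cv2.INTER_CUBIC)[:325]]))
E
```

```text
pos mm [ -6.4   0.8 -19. ] tilt deg [0.7 0.1] yaw 85.5 cost 0.2195
pos mm [ -6.4   0.9 -18.8] tilt deg [1.  0.1] yaw 85.5 cost 0.2202
pos mm [ -6.5   0.7 -19.1] tilt deg [0.8 0.3] yaw 86.0 cost 0.2197
shift [0.0671 0.0464 0.1011] turn -0.0248 | tcp [ 0.4842 -0.0006  0.2717] phi 0.0452 xaxis [-0.045 -0.004 -0.999] q [-0.224  0.279  1.661 -0.014  1.244 -0.264] F [ 0.2 -0.7 -0.4] gap 39.7 t 29.33
```

```bash
python3 -c "
from h import *
print(tri([258.6,200.6],[319.7,186.1]));print(tri([249,218],[282.5,187.5]))
m=np.array([.6646,.0466,.160]);Rr=R.from_euler('ZY',[.07,-np.radians(25)])
for x in(-.0565-.0066,):
  for z in(-.019,-.007,.005):print(z,m+Rr.apply([x,0,z]))
"
```

```text
(array([ 0.63815168, -0.01008519,  0.08263852]), array([ 0.06589342,  0.01399239, -0.01636555, -0.05948854]))
(array([0.63376025, 0.09566669, 0.0828751 ]), array([-1.22792988, -0.2671567 ,  0.34189681,  1.18639288]))
-0.019 [0.61556211 0.04316173 0.11611294]
-0.007 [0.61050311 0.04280702 0.12698863]
0.005 [0.60544412 0.04245231 0.13786433]
```

```bash
python3 go.py .565 .0455 .2 -1.5
```

```text
shift [0.0678 0.0425 0.0859] turn 1.5452 | tcp [ 0.4842 -0.0006  0.2717] phi 0.0452 xaxis [-0.045 -0.004 -0.999] q [-0.224  0.279  1.661 -0.014  1.244 -0.264] F [ 0.2 -0.7 -0.4] gap 39.7 t 29.33
```

>>> step_arm:
  commands:
    - [0.01,0.005,0.01,0.12]
    - [0.02,0.01,0.02,0.24]
    - [0.03,0.016,0.03,0.36]
    - [0.04,0.022,0.04,0.48]
    - [0.05,0.028,0.05,0.6]
    - [0.06,0.034,0.06,0.72]
    - [0.066,0.04,0.075,0.84]
    - [0.0678,0.0425,0.0859,0.96]
  jaw: 0.0

```text
t: 30.0
tcp_pos: [0.5674, 0.0465, 0.1985]
tool_rot: [0.306, 0.647, -0.322, 0.62]
force: [0.4, -0.4, -0.2]
finger_gap: -0.005
```

>>> step_arm:
  commands:
    - [0,0,0,0.12]
    - [0,0,0,0.24]
    - [0,0,0,0.36]
    - [0,0,0,0.48]
    - [0,0,0,0.59]
    - [0,0,0,0.59]

```text
t: 30.5
tcp_pos: [0.5696, 0.0468, 0.1982]
tool_rot: [0.473, 0.525, -0.496, 0.504]
force: [0.5, 0.2, -0.3]
finger_gap: -0.003
```

```bash
python3 go.py .575 .0455 .112 -1.5
```

```text
shift [0.0859 0.009  0.0015] turn -0.0106 | tcp [0.5696 0.0468 0.1982] phi -1.5106 xaxis [-0.043 -0.003 -0.999] q [-0.109  0.486  1.546 -0.009  1.153  1.405] F [ 0.5  0.2 -0.3] gap -0.2 t 30.5
```

>>> step_arm:
  commands:
    - [0.03,0.003,0.001,0]
    - [0.06,0.006,0.001,0]
    - [0.08,0.008,0.0015,0]
    - [0.086,0.009,0.0015,0]
    - [0.086,0.009,0.0015,0]

```text
t: 30.92
tcp_pos: [0.5749, 0.0457, 0.1099]
tool_rot: [0.472, 0.526, -0.496, 0.504]
force: [0.7, -0.3, -0.6]
finger_gap: 0.002
```

```bash
python3 look.py side 195 130 90 85 8 1.3 p1; python3 go.py .59 .0455 .112 -1.5
```

```text
tcp [0.5758 0.0456 0.1114] F [-0.7 -0.3  0.6] T [0.03 0.01 0.02] gap 0.0 t 30.97
shift [-0.0012  0.0141  0.001 ] turn -0.009 | tcp [0.5758 0.0456 0.1114] phi -1.509 xaxis [-0.043 -0.003 -0.999] q [-0.11   0.607  1.605 -0.01   0.971  1.405] F [-0.7 -0.3  0.6] gap 0.0 t 30.97
```

>>> step_arm:
  commands:
    - [0,0.006,0,0]
    - [0,0.012,0,0]
    - [0,0.016,0,0]
    - [0,0.016,0,0]

```text
t: 31.3
tcp_pos: [0.5927, 0.0465, 0.1119]
tool_rot: [0.473, 0.525, -0.495, 0.505]
force: [-1.4, -0.5, 2.8]
finger_gap: 0.002
```

>>> step_arm:
  commands:
    - [0,0.003,0,0]
    - [0,0.006,0,0]
    - [0,0.006,0,0]

```text
t: 31.55
tcp_pos: [0.5931, 0.0467, 0.1114]
tool_rot: [0.469, 0.529, -0.498, 0.502]
force: [-10.2, -2.2, 6.0]
finger_gap: -0.003
```

```bash
python3 look.py side 195 130 90 85 8 1.3 p2; python3 go.py .59 .0455 .112 -1.5
```

```text
tcp [0.5931 0.0467 0.1115] F [-10.   -2.5   6. ] T [-0.36  1.74 -0.01] gap -0.1 t 31.6
shift [-0.0004 -0.0031  0.001 ] turn -0.0073 | tcp [0.5931 0.0467 0.1115] phi -1.5073 xaxis [-0.055 -0.004 -0.998] q [-0.104  0.631  1.551 -0.012  1.014  1.41 ] F [-10.   -2.5   6. ] gap -0.1 t 31.6
```

The ring hasn't moved at 10 N. It looks pinched on the neck by its lug edges, so I'll push a bit harder, staying well below the limits.

>>> step_arm:
  commands:
    - [0,0.006,0,0]
    - [0,0.009,0,0]
    - [0,0.011,0,0]

```text
t: 31.85
tcp_pos: [0.5929, 0.0467, 0.1111]
tool_rot: [0.462, 0.535, -0.504, 0.497]
force: [-22.0, -4.9, 16.9]
finger_gap: -0.0
```

```bash
python3 look.py side 195 130 90 85 8 1.3 p3; python3 go.py .59 .0455 .112 -1.5
```

```text
tcp [0.5929 0.0467 0.1111] F [-19.3  -4.2  16.8] T [-0.73  3.38  0.01] gap 0.0 t 31.9
shift [-0.0007 -0.003   0.001 ] turn -0.0055 | tcp [0.5929 0.0467 0.1111] phi -1.5055 xaxis [-0.08  -0.006 -0.997] q [-0.101  0.641  1.53  -0.017  1.049  1.413] F [-19.3  -4.2  16.8] gap 0.0 t 31.9
```

Still no movement at 20 N, so it's blocked rather than stuck by friction. Most likely the ring pivoted about the +y stop when I over-turned it. I'll back off and undo that by pushing the −y end of the bow towards +x.

>>> step_arm:
  commands:
    - [-0.003,-0.01,0,0]
    - [-0.01,-0.02,0,0]
    - [-0.03,-0.03,0,0]
    - [-0.06,-0.035,0.0,0]
    - [-0.08,-0.035,0.0,0]

```text
t: 32.32
tcp_pos: [0.5649, 0.045, 0.1963]
tool_rot: [0.463, 0.534, -0.503, 0.498]
force: [1.5, -0.0, 1.3]
finger_gap: -0.004
```

```bash
python3 ring6.py; python3 go.py .58 .005 .2 -1.5;python3 -c "
from h import *
m=np.array([.6646,.0466,.160]);Rr=R.from_euler('ZY',[.07,-np.radians(25)])
print(m+Rr.apply([[-.0135,-.046,.015],[-.0135,-.046,.05],[-.0135,-.046,.004],[-.003,0,.045]]))"
```

```text
pos mm [ -6.3   3.4 -17.8] tilt deg [1.3 0.1] yaw 85.9 cost 0.9399
pos mm [ -6.5   4.8 -16.9] tilt deg [ 1.4 -0.1] yaw 86.5 cost 0.9402
pos mm [ -6.5   3.  -18.1] tilt deg [1.4 0.3] yaw 85.8 cost 0.9399
shift [-0.002   0.0087  0.0404] turn -0.0054 | tcp [0.5685 0.0447 0.1984] phi -1.5054 xaxis [-0.067 -0.007 -0.998] q [-0.109  0.495  1.529 -0.016  1.184  1.403] F [-0.8 -0.9  0.8] gap 0.0 t 32.42
[[ 6.49288431e-01 -5.86494467e-04  1.67889270e-01]
 [ 6.34533016e-01 -1.62106383e-03  1.99610043e-01]
 [ 6.53925847e-01 -2.61344097e-04  1.57919885e-01]
 [ 6.42916488e-01  4.50796702e-02  1.99515996e-01]]
```

```bash
python3 go.py .60 .001 .165 -1.5
```

```text
shift [0.0316 0.0307 0.0456] turn -0.0054 | tcp [0.5685 0.0447 0.1984] phi -1.5054 xaxis [-0.067 -0.007 -0.998] q [-0.109  0.495  1.529 -0.016  1.184  1.403] F [-0.8 -0.9  0.8] gap 0.0 t 32.42
```

>>> step_arm:
  commands:
    - [0,0,0.02,0]
    - [0.005,0.005,0.04,0]
    - [0.015,0.015,0.0456,0]
    - [0.028,0.025,0.0456,0]
    - [0.0316,0.03,0.0456,0]
    - [0.0316,0.03,0.0456,0]

```text
t: 32.92
tcp_pos: [0.5994, 0.001, 0.1634]
tool_rot: [0.465, 0.532, -0.501, 0.5]
force: [0.2, 0.4, -0.0]
finger_gap: 0.003
```

```bash
python3 look.py side 195 120 90 80 8 1.3 q1; python3 go.py .622 .001 .165 -1.5
```

```text
tcp [0.5991 0.0012 0.1642] F [-0.3 -0.5 -0.1] T [ 0.1  -0.04  0.02] gap -0.2 t 32.97
shift [-0.0024  0.0227  0.0017] turn -0.0051 | tcp [0.5991 0.0012 0.1642] phi -1.5051 xaxis [-0.068 -0.007 -0.998] q [-0.174  0.573  1.487 -0.02   1.148  1.34 ] F [-0.3 -0.5 -0.1] gap -0.2 t 32.97
```

>>> step_arm:
  commands:
    - [0,0.008,0.001,0]
    - [0,0.015,0.001,0]
    - [0,0.02,0.001,0]
    - [0,0.024,0.001,0]
    - [0,0.027,0.001,0]
    - [0,0.03,0.001,0]
    - [0,0.03,0.001,0]

```text
t: 33.55
tcp_pos: [0.6168, 0.0009, 0.1629]
tool_rot: [0.456, 0.539, -0.508, 0.493]
force: [-24.5, -5.1, 15.9]
finger_gap: -0.005
```

```bash
python3 look.py side 195 120 90 80 8 1.3 q2; python3 go.py .622 .001 .165 -1.5
```

```text
tcp [0.6169 0.0008 0.1628] F [-24.8  -5.5  15.7] T [-0.92  3.85 -0.01] gap -0.1 t 33.6
shift [-0.0027  0.0049  0.0002] turn -0.0034 | tcp [0.6169 0.0008 0.1628] phi -1.5034 xaxis [-0.096 -0.01  -0.995] q [-0.166  0.61   1.417 -0.028  1.209  1.349] F [-24.8  -5.5  15.7] gap -0.1 t 33.6
```

25 N on the bow's end doesn't free it either. Next attempt is a pure couple: open jaws set diagonally across the bow, one finger on each side, then turn anticlockwise a little. Retreating first.

>>> step_arm:
  commands:
    - [0,-0.015,0,0]
    - [-0.01,-0.03,0,0]
    - [-0.04,-0.035,0,0]
    - [-0.08,-0.035,0,0]
    - [-0.1,-0.035,0,0]
  jaw: 0.085

```text
t: 34.02
tcp_pos: [0.5941, -0.0005, 0.2706]
tool_rot: [0.458, 0.536, -0.507, 0.496]
force: [1.4, -1.1, -0.1]
finger_gap: 0.708
```

```bash
python3 go.py .6385 .047 .26 -2.2; python3 look.py side 195 120 90 80 8 1.3 q3
```

```text
shift [ 0.0061  0.0483 -0.0444] turn 0.697 | tcp [ 5.941e-01 -5.000e-04  2.706e-01] phi -1.503 xaxis [-0.089 -0.011 -0.996] q [-0.174  0.464  1.366 -0.027  1.397  1.335] F [ 1.4 -1.1 -0.1] gap 60.5 t 34.02
tcp [ 0.5967 -0.0009  0.274 ] F [ 1.6 -1.1  1.9] T [ 0.03 -0.1   0.02] gap 67.5 t 34.07
```

>>> step_arm:
  commands:
    - [0,0.012,-0.011,0.12]
    - [0,0.024,-0.022,0.24]
    - [0,0.036,-0.033,0.36]
    - [0,0.0445,-0.0435,0.48]
    - [0,0.046,-0.0444,0.6]
    - [0,0.046,-0.0444,0.697]
    - [0,0.046,-0.0444,0.697]

```text
t: 34.65
tcp_pos: [0.6399, 0.0472, 0.2699]
tool_rot: [-0.602, -0.329, 0.657, -0.311]
force: [0.3, -0.3, 0.5]
finger_gap: 0.992
```

```bash
python3 go.py .6385 .047 .19 -2.2; python3 look.py side 195 90 90 110 7 1.3 q4
```

```text
shift [ 0.0798  0.0036 -0.0036] turn 0.0009 | tcp [0.6399 0.0472 0.2699] phi -2.1991 xaxis [-0.081 -0.013 -0.997] q [-0.09   0.532  1.245 -0.02   1.444  2.114] F [ 0.3 -0.3  0.5] gap 84.8 t 34.65
tcp [0.6398 0.0469 0.27  ] F [-0.1  0.1  0.2] T [ 0.04 -0.01  0.02] gap 85.1 t 34.7
```

>>> step_arm:
  commands:
    - [0.03,0,0,0]
    - [0.06,0.001,-0.002,0]
    - [0.085,0.002,-0.003,0]
    - [0.095,0.004,-0.004,0]
    - [0.1,0.004,-0.004,0]
    - [0.1,0.004,-0.004,0]

```text
t: 35.2
tcp_pos: [0.6372, 0.0464, 0.1693]
tool_rot: [-0.601, -0.331, 0.657, -0.312]
force: [0.6, -0.1, 0.2]
finger_gap: 0.991
```

```bash
python3 go.py .6385 .047 .16 -2.2; python3 look.py side 195 100 90 110 7 1.3 q5
```

```text
shift [ 0.0091  0.0012 -0.0018] turn 0.005 | tcp [0.6372 0.0464 0.1693] phi -2.195 xaxis [-0.082 -0.013 -0.997] q [-0.092  0.625  1.363 -0.021  1.235  2.113] F [ 0.6 -0.1  0.2] gap 84.6 t 35.2
tcp [0.638  0.0464 0.1705] F [ 0.7 -0.6 -0.3] T [-0.04 -0.05 -0.01] gap 85.1 t 35.25
```

>>> step_arm:
  commands:
    - [0.004,0.001,-0.001,0]
    - [0.008,0.001,-0.0015,0]
    - [0.011,0.001,-0.0018,0]
    - [0.011,0.001,-0.0018,0]

```text
t: 35.58
tcp_pos: [0.6389, 0.0472, 0.1593]
tool_rot: [-0.602, -0.33, 0.656, -0.313]
force: [-0.5, 0.4, -0.2]
finger_gap: 0.991
```

>>> step_arm:
  commands:
    - [0,0,0,-0.08]
    - [0,0,0,-0.16]
    - [0,0,0,-0.22]
    - [0,0,0,-0.22]

```text
t: 35.92
tcp_pos: [0.6368, 0.0475, 0.1596]
tool_rot: [-0.563, -0.401, 0.618, -0.375]
force: [-5.0, 0.5, 3.0]
finger_gap: 0.993
```

```bash
python3 go.py .6385 .047 .16 -2.2; python3 look.py side 195 100 90 110 7 1.3 q6
```

```text
shift [-0.0006  0.0017 -0.0003] turn 0.2233 | tcp [0.6368 0.0475 0.1596] phi -1.9767 xaxis [-0.084 -0.012 -0.996] q [-0.09   0.636  1.37  -0.021  1.218  1.896] F [-5.   0.5  3. ] gap 84.8 t 35.92
tcp [0.6368 0.0474 0.1596] F [-4.7  0.   3.4] T [-0.06  0.82 -0.59] gap 85.1 t 35.97
```

>>> step_arm:
  commands:
    - [0,0,0,-0.06]
    - [0,0,0,-0.12]
    - [0,0,0,-0.18]
    - [0,0,0,-0.18]

```text
t: 36.3
tcp_pos: [0.6364, 0.0467, 0.1611]
tool_rot: [-0.527, -0.454, 0.579, -0.425]
force: [-3.9, -0.6, 4.4]
finger_gap: 0.994
```

```bash
python3 go.py .6385 .047 .16 -2.2; python3 look.py side 195 100 90 110 7 1.3 q7
```

```text
shift [ 0.0009  0.0021 -0.0008] turn 0.4028 | tcp [0.6364 0.0467 0.1611] phi -1.7972 xaxis [-0.084 -0.014 -0.996] q [-0.091  0.634  1.37  -0.023  1.221  1.716] F [-3.9 -0.6  4.4] gap 84.9 t 36.3
tcp [0.6364 0.0468 0.1608] F [-2.8 -0.8  4.5] T [-0.27  0.56 -0.23] gap 85.1 t 36.35
```

It rotates back freely under the couple. I'll turn back a bit more, then get clear and measure.

>>> step_arm:
  commands:
    - [0,0,0,-0.06]
    - [0,0,0,-0.12]
    - [0,0,0,-0.18]
    - [0,0,0,-0.1]
    - [0,0,0,0.0]

```text
t: 36.77
tcp_pos: [0.6374, 0.0467, 0.1613]
tool_rot: [-0.529, -0.452, 0.58, -0.424]
force: [-0.9, -0.2, 0.5]
finger_gap: 0.995
```

>>> step_arm:
  commands:
    - [-0.02,0,0,0]
    - [-0.05,0,0,0]
    - [-0.08,0,0,0]
    - [-0.11,0.0,0,0]
    - [-0.12,-0.04,0.0,0]
    - [-0.12,-0.08,0,0]
    - [-0.12,-0.12,0,0]
    - [-0.12,-0.16,0,0]

```text
t: 37.43
tcp_pos: [0.4914, 0.0857, 0.2934]
tool_rot: [-0.53, -0.451, 0.579, -0.425]
force: [-0.1, -0.1, -0.8]
finger_gap: 0.993
```

```bash
python3 ring6.py;python3 go.py .6385 .047 .26 1.0
```

```text
pos mm [ -4.5  -1.5 -20.9] tilt deg [ 0.6 -0.3] yaw 106.4 cost 0.5159
pos mm [ -4.6  -1.5 -20.5] tilt deg [0.5 0.1] yaw 106.8 cost 0.5156
pos mm [ -4.4  -0.9 -20.4] tilt deg [ 1.  -0.6] yaw 106.9 cost 0.5148
shift [0.02   0.1608 0.0031] turn -2.8006 | tcp [0.485  0.0872 0.2929] phi -1.8006 xaxis [-0.087 -0.013 -0.996] q [-0.038  0.292  1.582 -0.017  1.354  1.768] F [ 0.5 -0.2 -0.2] gap 85.0 t 37.53
```

Ring now: 73° turned, x −4.5 mm. It is free. Next I'll do the clockwise turn with the same couple, with the tool centred on the mouth axis so the fingers also recentre the ring.

```bash
python3 go.py .643 .047 .275 -.65
```

```text
shift [0.0046 0.164  0.0026] turn -1.1506 | tcp [0.485  0.0872 0.2929] phi -1.8006 xaxis [-0.087 -0.013 -0.996] q [-0.038  0.292  1.582 -0.017  1.354  1.768] F [ 0.5 -0.2 -0.2] gap 85.0 t 37.53
```

>>> step_arm:
  commands:
    - [0,0.02,0,-0.12]
    - [0,0.045,0,-0.24]
    - [0,0.07,0,-0.36]
    - [0,0.095,0,-0.48]
    - [0,0.12,0,-0.6]
    - [0,0.14,0,-0.72]
    - [0.003,0.155,0.001,-0.84]
    - [0.004,0.164,0.0026,-0.95]

```text
t: 38.2
tcp_pos: [0.6463, 0.0462, 0.2746]
tool_rot: [0.274, 0.669, -0.307, 0.619]
force: [0.3, 0.4, 0.7]
finger_gap: 0.992
```

```bash
python3 go.py .643 .047 .185 -.65
```

```text
shift [0.0896 0.0045 0.0013] turn -0.1983 | tcp [0.6463 0.0462 0.2746] phi -0.8483 xaxis [-0.084 -0.013 -0.996] q [-0.09   0.54   1.218 -0.021  1.466  0.759] F [0.3 0.4 0.7] gap 84.8 t 38.2
```

>>> step_arm:
  commands:
    - [0.01,0.001,0,-0.1]
    - [0.03,0.002,0,-0.2]
    - [0.06,0.003,0.001,-0.2]
    - [0.08,0.0045,0.0013,-0.2]
    - [0.0896,0.0045,0.0013,-0.2]
    - [0.0896,0.0045,0.0013,-0.2]

```text
t: 38.7
tcp_pos: [0.6422, 0.0469, 0.1821]
tool_rot: [0.21, 0.698, -0.239, 0.642]
force: [-0.7, 0.5, -0.6]
finger_gap: 0.995
```

```bash
python3 go.py .643 .047 .163 -.65;python3 look.py side 195 100 90 110 7 1.3 s1
```

```text
shift [0.0189 0.0018 0.0018] turn 0.0012 | tcp [0.6422 0.0469 0.1821] phi -0.6488 xaxis [-0.088 -0.013 -0.996] q [-0.09   0.621  1.332 -0.022  1.276  0.564] F [-0.7  0.5 -0.6] gap 85.0 t 38.7
tcp [0.6433 0.0468 0.1841] F [-0.  -0.8  0.5] T [ 0.   -0.09  0.03] gap 85.4 t 38.75
```

>>> step_arm:
  commands:
    - [0.006,0.001,0.001,0]
    - [0.012,0.0015,0.0015,0]
    - [0.019,0.0018,0.0018,0]
    - [0.02,0.0018,0.0018,0]
    - [0.02,0.0018,0.0018,0]

```text
t: 39.17
tcp_pos: [0.6439, 0.0469, 0.1635]
tool_rot: [0.21, 0.697, -0.239, 0.643]
force: [-0.1, -0.1, -0.3]
finger_gap: 0.989
```

>>> step_arm:
  commands:
    - [0,0,0,0.1]
    - [0,0,0,0.2]
    - [0,0,0,0.2]

```text
t: 39.42
tcp_pos: [0.6441, 0.0469, 0.164]
tool_rot: [0.274, 0.669, -0.307, 0.618]
force: [0.6, 0.4, -0.1]
finger_gap: 0.991
```

```bash
python3 go.py .643 .047 .163 -.65;python3 look.py side 195 100 90 110 7 1.3 s2
```

```text
shift [ 0.0011 -0.0007 -0.0007] turn -0.2001 | tcp [0.6441 0.0469 0.164 ] phi -0.8501 xaxis [-0.085 -0.013 -0.996] q [-0.089  0.641  1.345 -0.022  1.238  0.767] F [ 0.6  0.4 -0.1] gap 84.7 t 39.42
tcp [0.6441 0.047  0.164 ] F [-0.8 -0.  -0.8] T [-0.   -0.01  0.01] gap 84.9 t 39.47
```

>>> step_arm:
  commands:
    - [0,0,0,0.08]
    - [0,0,0,0.16]
    - [0,0,0,0.24]
    - [0,0,0,0.24]

```text
t: 39.8
tcp_pos: [0.6417, 0.0468, 0.1659]
tool_rot: [0.343, 0.63, -0.385, 0.581]
force: [-5.2, -1.4, 8.7]
finger_gap: 0.994
```

```bash
python3 go.py .644 .047 .163 -.65;python3 look.py side 195 100 90 110 7 1.3 s3
```

```text
shift [0.0027 0.0024 0.001 ] turn -0.4334 | tcp [0.6417 0.0468 0.1659] phi -1.0834 xaxis [-0.09  -0.014 -0.996] q [-0.089  0.638  1.346 -0.024  1.246  1.001] F [-5.2 -1.4  8.7] gap 84.8 t 39.8
tcp [0.6417 0.0468 0.1659] F [-5.7 -1.9  9.8] T [0.19 1.2  0.37] gap 85.0 t 39.85
```

>>> step_arm:
  commands:
    - [-0.003,0.001,0,0.04]
    - [-0.003,0.002,0,0.08]
    - [-0.003,0.002,0,0.12]
    - [-0.003,0.002,0,0.12]

```text
t: 40.18
tcp_pos: [0.6442, 0.0477, 0.1693]
tool_rot: [0.377, 0.606, -0.42, 0.56]
force: [-0.5, 0.1, 1.0]
finger_gap: 0.991
```

```bash
python3 go.py .644 .047 .163 -.65;python3 look.py side 195 100 90 110 7 1.3 s4
```

```text
shift [0.0063 0.0001 0.0007] turn -0.5498 | tcp [0.6442 0.0477 0.1693] phi -1.1998 xaxis [-0.088 -0.014 -0.996] q [-0.088  0.637  1.337 -0.023  1.254  1.12 ] F [-0.5  0.1  1. ] gap 84.7 t 40.18
tcp [0.6441 0.0477 0.1692] F [ 1.2 -0.6 -0.1] T [-0.11 -0.15 -0.  ] gap 85.4 t 40.23
```

The near finger slipped over the bow because it was too high. I'll lift, turn back, and redo it about 8 mm lower.

>>> step_arm:
  commands:
    - [-0.02,0,0,0]
    - [-0.03,0,0,-0.1]
    - [-0.03,0,0,-0.22]
    - [-0.03,0,0,-0.34]
    - [-0.03,0,0,-0.45]
    - [-0.015,0,0,-0.45]
    - [0.0,0,0,-0.45]
    - [0.0,0,0,-0.45]

```text
t: 40.9
tcp_pos: [0.6417, 0.0478, 0.1664]
tool_rot: [0.241, 0.687, -0.274, 0.628]
force: [0.1, 0.5, -0.2]
finger_gap: 0.998
```

```bash
python3 go.py .643 .047 .157 -.77;python3 look.py side 195 100 90 110 7 1.3 s5
```

```text
shift [0.0092 0.001  0.0021] turn 0.0218 | tcp [0.6417 0.0478 0.1664] phi -0.7482 xaxis [-0.095 -0.014 -0.995] q [-0.088  0.64   1.341 -0.023  1.254  0.666] F [ 0.1  0.5 -0.2] gap 85.2 t 40.9
tcp [0.6426 0.0478 0.1677] F [-0.1 -0.8 -0.2] T [ 0.03 -0.04  0.  ] gap 85.1 t 40.95
```

>>> step_arm:
  commands:
    - [0.004,0.001,0,0]
    - [0.008,0.001,0.001,0]
    - [0.011,0.001,0.001,0]
    - [0.011,0.001,0.001,0]

```text
t: 41.28
tcp_pos: [0.6426, 0.0478, 0.1574]
tool_rot: [0.241, 0.687, -0.274, 0.629]
force: [-2.3, 0.6, 3.7]
finger_gap: 0.994
```

>>> step_arm:
  commands:
    - [0,0,0,0.08]
    - [0,0,0,0.16]
    - [0,0,0,0.24]
    - [0,0,0,0.24]

```text
t: 41.62
tcp_pos: [0.637, 0.0453, 0.1596]
tool_rot: [0.31, 0.652, -0.357, 0.592]
force: [-13.1, -6.9, 12.9]
finger_gap: 0.995
```

```bash
python3 go.py .644 .047 .155 -.77;python3 look.py side 195 100 90 110 7 1.3 s6
```

```text
shift [0.0038 0.0071 0.0027] turn -0.2156 | tcp [0.637  0.0453 0.1596] phi -0.9856 xaxis [-0.106 -0.019 -0.994] q [-0.089  0.647  1.35  -0.03   1.249  0.905] F [-13.1  -6.9  12.9] gap 85.0 t 41.62
tcp [0.6371 0.0454 0.1596] F [-12.7  -6.7  12.8] T [-0.45  2.3   0.79] gap 85.1 t 41.67
```

>>> step_arm:
  commands:
    - [-0.02,0,0,-0.1]
    - [-0.05,0,0,-0.1]
    - [-0.09,0,0,-0.1]
    - [-0.11,-0.02,-0.03,-0.1]
    - [-0.11,-0.05,-0.07,-0.2]
    - [-0.11,-0.08,-0.1,-0.3]
    - [-0.11,-0.1,-0.13,-0.3]
    - [-0.11,-0.11,-0.14,-0.3]
  jaw: 0.0

```text
t: 42.33
tcp_pos: [0.4752, 0.1047, 0.2868]
tool_rot: [0.217, 0.7, -0.254, 0.632]
force: [0.4, -0.7, 0.5]
finger_gap: -0.0
```

```bash
python3 ring6.py;python3 go.py .58 .09 .26 -1.5
```

```text
pos mm [ -4.7  -0.2 -20.4] tilt deg [ 1.  -0.7] yaw 96.3 cost 0.362
pos mm [ -5.3   0.  -20.4] tilt deg [1.2 0.1] yaw 96.4 cost 0.3621
pos mm [ -5.2   0.1 -20.2] tilt deg [ 1.2 -0.5] yaw 95.9 cost 0.362
shift [0.0163 0.0554 0.0903] turn 0.8174 | tcp [0.4772 0.104  0.287 ] phi -0.6826 xaxis [-0.106 -0.019 -0.994] q [-0.002  0.301  1.587 -0.02   1.36   0.683] F [0.7 0.2 0.4] gap -0.3 t 42.43
```

Ring: 84° turned, x −5 mm. A +x push on the +y end of the bow both recentres it and turns it clockwise to the stop. Going there with shut fingers.

```bash
python3 go.py .580 .09 .20 -1.5
```

```text
shift [0.0759 0.0603 0.0945] turn 0.8174 | tcp [0.4772 0.104  0.287 ] phi -0.6826 xaxis [-0.106 -0.019 -0.994] q [-0.002  0.301  1.587 -0.02   1.36   0.683] F [0.7 0.2 0.4] gap -0.3 t 42.43
```

>>> step_arm:
  commands:
    - [0,0.01,0.01,0.12]
    - [0,0.02,0.025,0.24]
    - [0,0.03,0.045,0.36]
    - [0.005,0.04,0.065,0.48]
    - [0.01,0.05,0.08,0.6]
    - [0.013,0.055,0.088,0.72]
    - [0.0163,0.0554,0.0903,0.817]
    - [0.0163,0.0554,0.0903,0.817]

```text
t: 43.1
tcp_pos: [0.5819, 0.0889, 0.2586]
tool_rot: [0.45, 0.54, -0.512, 0.494]
force: [0.0, 0.2, -0.3]
finger_gap: 0.002
```

```bash
python3 go.py .588 .09 .163 -1.5
```

```text
shift [ 0.0944  0.0163 -0.0017] turn 0.0015 | tcp [0.5819 0.0889 0.2586] phi -1.4985 xaxis [-0.106 -0.019 -0.994] q [-0.026  0.476  1.381 -0.022  1.39   1.478] F [ 0.   0.2 -0.3] gap 0.1 t 43.1
```

>>> step_arm:
  commands:
    - [0.03,0.005,-0.001,0]
    - [0.06,0.01,-0.001,0]
    - [0.085,0.014,-0.0017,0]
    - [0.0944,0.0163,-0.0017,0]
    - [0.0944,0.0163,-0.0017,0]

```text
t: 43.52
tcp_pos: [0.5869, 0.0897, 0.1605]
tool_rot: [0.449, 0.541, -0.512, 0.493]
force: [-0.1, -0.2, -0.1]
finger_gap: -0.0
```

```bash
python3 go.py .588 .09 .163 -1.5;python3 look.py side 195 110 90 95 8 1.3 t1
```

```text
shift [-0.0026  0.0008 -0.0002] turn 0.0029 | tcp [0.5869 0.0897 0.1605] phi -1.4971 xaxis [-0.111 -0.019 -0.994] q [-0.024  0.59   1.468 -0.023  1.194  1.483] F [-0.1 -0.2 -0.1] gap -0.0 t 43.52
tcp [0.5881 0.0898 0.1624] F [0.4 0.1 0.4] T [-0.01 -0.   -0.02] gap -0.2 t 43.57
```

>>> step_arm:
  commands:
    - [0,0.012,0,0]
    - [0,0.022,0,0]
    - [0,0.026,0,0]
    - [0,0.03,0,0]
    - [0,0.033,0,0]
    - [0,0.033,0,0]

```text
t: 44.07
tcp_pos: [0.6098, 0.0922, 0.1626]
tool_rot: [0.443, 0.547, -0.517, 0.488]
force: [-23.5, -2.2, 18.3]
finger_gap: 0.002
```

```bash
python3 go.py .588 .09 .163 -1.5;python3 look.py side 195 110 90 95 8 1.3 t2; python3 ring6.py
```

```text
shift [ 0.0025 -0.0217  0.0005] turn 0.005 | tcp [0.6098 0.0922 0.1626] phi -1.495 xaxis [-0.132 -0.021 -0.991] q [-0.019  0.627  1.386 -0.024  1.261  1.486] F [-23.5  -2.2  18.3] gap 0.2 t 44.07
tcp [0.6098 0.0922 0.1626] F [-23.8  -0.2  17.5] T [-0.26  3.84 -0.12] gap 0.1 t 44.12
pos mm [ -5.6  -0.5 -21.2] tilt deg [1.4 2.2] yaw 95.8 cost 0.8231
pos mm [ -5.7  -0.4 -21.3] tilt deg [1.6 3. ] yaw 95.8 cost 0.8247
pos mm [ -5.7  -0.7 -21. ] tilt deg [1.1 1.8] yaw 95.0 cost 0.8232
```

Pushing this high on the bow jams the ring by friction, and these loaded pushes have also tipped the tool by 7°. I'll first undo the tool tilt by pulling the shut fingers towards −x against the far wall of the fixed canister. Then I'll push the ring low at its skirt.

>>> step_arm:
  commands:
    - [0,-0.012,0,0]
    - [-0.02,-0.02,0,0]
    - [-0.06,-0.02,0.01,0]
    - [-0.1,-0.01,0.03,0]
    - [-0.135,0.02,0.04,0]
    - [-0.14,0.06,0.045,0]
    - [-0.14,0.1,0.045,0]
    - [-0.14,0.14,0.045,0]

```text
t: 44.88
tcp_pos: [0.7707, 0.0595, 0.2904]
tool_rot: [0.445, 0.544, -0.515, 0.491]
force: [1.1, -0.3, 0.4]
finger_gap: 0.002
```

```bash
python3 go.py .815 .047 .22 -1.5; python3 go.py .805 .047 .075 -1.5
```

```text
shift [0.0648 0.0515 0.015 ] turn 0.0048 | tcp [0.7707 0.0595 0.2904] phi -1.4952 xaxis [-0.12  -0.021 -0.992] q [-0.055  0.764  0.749 -0.028  1.749  1.437] F [ 1.1 -0.3  0.4] gap 0.2 t 44.88
shift [0.2099 0.0593 0.0124] turn 0.0048 | tcp [0.7707 0.0595 0.2904] phi -1.4952 xaxis [-0.12  -0.021 -0.992] q [-0.055  0.764  0.749 -0.028  1.749  1.437] F [ 1.1 -0.3  0.4] gap 0.2 t 44.88
```

```bash
python3 go.py .648 .047 .24 .17; python3 ring6.py
```

```text
shift [ 0.0651 -0.1162  0.0026] turn -1.6652 | tcp [0.7707 0.0595 0.2904] phi -1.4952 xaxis [-0.12  -0.021 -0.992] q [-0.055  0.764  0.749 -0.028  1.749  1.437] F [ 1.1 -0.3  0.4] gap 0.2 t 44.88
pos mm [ -4.8   1.  -20. ] tilt deg [ 2.2 -0.1] yaw 95.1 cost 0.9602
pos mm [ -5.1   0.5 -20.8] tilt deg [ 2.3 -0. ] yaw 94.8 cost 0.9598
pos mm [ -4.8  -0.3 -20.7] tilt deg [ 1.8 -0.2] yaw 95.1 cost 0.9588
```

```bash
ls pics | tail -3; cat go.py
```

```text
t1.png
t2.png
top0.png
import sys
from h import *
def go(p,phi=None):
    s=telemetry.sense();Rt=R.from_quat(s["tool_rot"]).as_matrix()
    d=Rt.T@(np.array(p)-s["tcp_pos"]);z=Rt[:,2];cur=np.arctan2(z[1],z[0])
    t=0 if phi is None else (cur-phi+np.pi)%(2*np.pi)-np.pi
    print("shift",np.round(d,4),"turn",round(t,4),"| tcp",s["tcp_pos"].round(4),"phi",round(cur,4),"xaxis",Rt[:,0].round(3),"q",s["q"].round(3),"F",s["force"].round(1),"gap",round(s["finger_gap"]*85.4,1),"t",round(s["t"],2))
if __name__=="__main__":
    a=[float(v) for v in sys.argv[1:]];go(a[:3],a[3] if len(a)>3 else None)
```

View pics/r6.png

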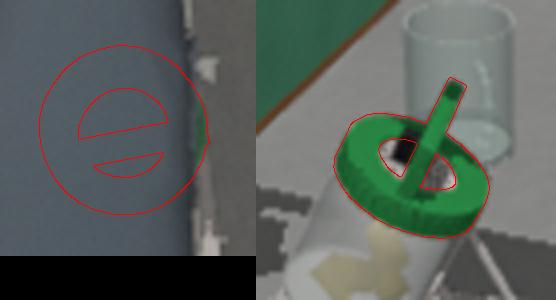

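The side crop shows the ring seated flat on the neck with the bow about 5° short of level (ring centre at about (412,175) in the crop). The arm hides the ring in the top view. I'll use the wrench grip for the last few degrees.

>>> step_arm:
  commands:
    - [0.01,-0.04,0,-0.12]
    - [0.02,-0.07,0,-0.24]
    - [0.03,-0.1,0.001,-0.36]
    - [0.04,-0.116,0.002,-0.48]
    - [0.04,-0.116,0.0026,-0.6]
    - [0.04,-0.116,0.0026,-0.72]
    - [0.04,-0.116,0.0026,-0.84]
    - [0.04,-0.116,0.0026,-0.96]
  jaw: 0.036

```text
t: 45.65
tcp_pos: [0.6531, 0.0478, 0.2577]
tool_rot: [0.165, 0.722, -0.203, 0.64]
force: [-0.6, 1.1, -0.8]
finger_gap: 0.422
```

```bash
python3 go.py .646 .047 .225 .17
```

```text
shift [ 0.0333 -0.0015 -0.0025] turn -0.7023 | tcp [0.6531 0.0478 0.2577] phi -0.5323 xaxis [-0.126 -0.021 -0.992] q [-0.082  0.586  1.184 -0.031  1.496  0.451] F [-0.6  1.1 -0.8] gap 36.0 t 45.65
```

>>> step_arm:
  commands:
    - [0.005,0,0,-0.12]
    - [0.01,-0.0005,-0.001,-0.24]
    - [0.015,-0.001,-0.002,-0.36]
    - [0.02,-0.0015,-0.0025,-0.48]
    - [0.025,-0.0015,-0.0025,-0.6]
    - [0.03,-0.0015,-0.0025,-0.7]
    - [0.033,-0.0015,-0.0025,-0.7]

```text
t: 46.23
tcp_pos: [0.6462, 0.047, 0.2274]
tool_rot: [-0.065, 0.747, 0.058, 0.659]
force: [-0.1, 0.2, 0.1]
finger_gap: 0.422
```

```bash
python3 go.py .644 .047 .1745 .17; python3 look.py side 130 60 200 170 3 1 u1; head -20 ring6.py
```

```text
shift [0.0528 0.0004 0.0045] turn 0.0042 | tcp [0.6462 0.047  0.2274] phi 0.1742 xaxis [-0.123 -0.021 -0.992] q [-0.084  0.599  1.242 -0.032  1.421 -0.251] F [-0.1  0.2  0.1] gap 36.0 t 46.23
tcp [0.6458 0.047  0.2267] F [-0.1 -0.5 -1. ] T [ 0.03 -0.05  0.02] gap 36.4 t 46.28
from fit import *
m=np.array([.6646,.0466,.160]);Rr=R.from_euler('ZY',[.07,-np.radians(25)])
im={n:optics.snapshot(n)[:,:,::-1].astype(int) for n in("side","top")}
bx={"side":(205,145,75,75),"top":(270,140,64,64)}
HOLE=circ(.031,.024)
M={}
for n in im:
    x,y,w,h=bx[n];c=im[n]
    g=(c[:,:,1]-np.maximum(c[:,:,2],c[:,:,0])>18)
    hsv=cv2.cvtColor(c.astype(np.uint8),cv2.COLOR_BGR2HSV);g&=hsv[:,:,0]<74
    k=np.zeros(g.shape,np.uint8);k[y:y+h,x:x+w]=g[y:y+h,x:x+w]*255
    nl,lab,st,_=cv2.connectedComponentsWithStats(k);i=1+np.argmax(st[1:,4]);k=np.uint8(lab==i)*255
    M[n]=up(k/255.,bx[n]);cv2.imwrite(f"pics/r6_{n}.png",cv2.resize(k[y:y+h,x:x+w],None,fx=4,fy=4))
def model(n,v):
    Q=(Rr*R.from_rotvec([v[3],v[4],0])*R.from_euler('z',v[5])).as_matrix();p=m+Rr.apply(v[:3])
    r=render(n,place(RING[:1],p,Q),bx[n])
    h=render(n,place([HOLE],p,Q),bx[n])&render(n,place([circ(.031,.020)],p,Q),bx[n]);r[h>0]=0
    b=render(n,place([boxp(.051,.007,.048,.072)]+[np.array([[s*a,j*.007,z] for a in(.043,.051) for j in(-1,1) for z in(.024,.05)]) for s in(-1,1)],p,Q),bx[n])
    return np.maximum(r,b)
def c(v):
```

View pics/u1.png

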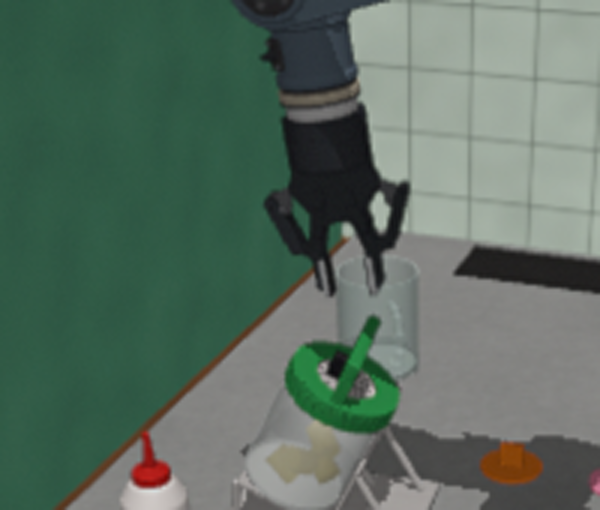

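The fingers at (325,285) and (373,285) in the crop hang straddling the bow, and the tips are clear of it. I'll go down over it.

>>> step_arm:
  commands:
    - [0.02,0.0,0.002,0]
    - [0.04,0.0,0.0035,0]
    - [0.0525,0.0,0.0045,0]
    - [0.0525,0.0,0.0045,0]

```text
t: 46.62
tcp_pos: [0.6418, 0.0468, 0.1724]
tool_rot: [-0.063, 0.749, 0.056, 0.657]
force: [-0.5, -0.1, 0.2]
finger_gap: 0.424
```

>>> step_arm:
  commands:
    - [0,0,0,0]
    - [0,0,0,0]
    - [0,0,0,0]
  jaw: 0.017

```text
t: 46.87
tcp_pos: [0.6376, 0.046, 0.1745]
tool_rot: [-0.063, 0.752, 0.055, 0.654]
force: [-9.2, -0.8, 5.4]
finger_gap: 0.204
```

```bash
python3 go.py .646 .047 .176 .07; python3 look.py side 130 60 200 170 3 1 u2
```

```text
shift [-0.0026 -0.0005  0.0082] turn 0.0975 | tcp [0.6376 0.046  0.1745] phi 0.1675 xaxis [-0.138 -0.023 -0.99 ] q [-0.085  0.646  1.308 -0.035  1.324 -0.241] F [-9.2 -0.8  5.4] gap 17.5 t 46.87
tcp [0.6377 0.0461 0.1746] F [-9.5 -2.3  4.4] T [-0.33  1.64  0.  ] gap 17.2 t 46.92
```

View pics/u2.png

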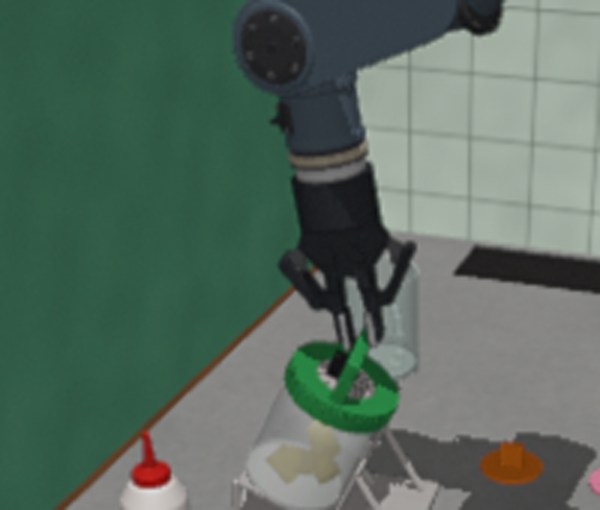

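>>> step_arm:
  commands:
    - [0,0,0.004,0]
    - [0,0,0.007,0.04]
    - [-0.001,0,0.009,0.1]
    - [-0.001,0,0.01,0.16]
    - [-0.001,0,0.01,0.22]
    - [-0.001,0,0.01,0.26]
    - [-0.001,0,0.01,0.26]
  jaw: 0.021

```text
t: 47.5
tcp_pos: [0.6432, 0.0461, 0.1772]
tool_rot: [0.021, 0.756, -0.045, 0.653]
force: [-10.9, -4.1, 9.2]
finger_gap: 0.245
```

```bash
python3 go.py .646 .047 .176 -.07; python3 ring6.py; python3 look.py side 130 60 200 170 3 1 u3
```

```text
shift [0.0008 0.0012 0.0029] turn -0.0266 | tcp [0.6432 0.0461 0.1772] phi -0.0966 xaxis [-0.147 -0.026 -0.989] q [-0.082  0.656  1.281 -0.039  1.35   0.023] F [-10.9  -4.1   9.2] gap 21.0 t 47.5
tcp [0.6432 0.0461 0.1772] F [-11.2  -4.    8.7] T [-0.58  2.11  0.31] gap 21.4 t 47.65Traceback (most recent call last):
  File "ring6.py", line 12, in <module>
    nl,lab,st,_=cv2.connectedComponentsWithStats(k);i=1+np.argmax(st[1:,4]);k=np.uint8(lab==i)*255
                                                        ~~~~~~~~~^^^^^^^^^^
    return _wrapfunc(a, 'argmax', axis=axis, out=out, **kwds)
    return bound(*args, **kwds)
ValueError: attempt to get argmax of an empty sequence
```

View pics/u3.png

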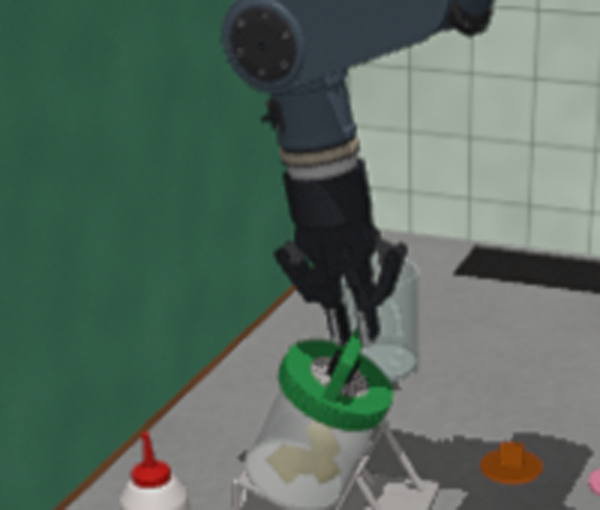

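```bash
python3 ringfit.py
```

```text
y -0.003 x,z,tilt-off(deg) [-0.0013 -0.0231] -0.1 1737
y 0 x,z,tilt-off(deg) [-0.0017 -0.0212] -0.7 1778
y 0.003 x,z,tilt-off(deg) [-0.0018 -0.0187] -2.1 1820
```

The ring has moved up the slope to about −1.6 mm. I'll keep turning clockwise with a slight +x bias.

>>> step_arm:
  commands:
    - [0,0,0.001,0.05]
    - [0,0,0.002,0.1]
    - [0,0,0.002,0.15]
    - [0,0,0.002,0.15]

```text
t: 48.03
tcp_pos: [0.6445, 0.0459, 0.1796]
tool_rot: [0.07, 0.751, -0.102, 0.649]
force: [-4.6, -1.0, 4.9]
finger_gap: 0.246
```

```bash
python3 look.py side 130 60 200 170 3 1 u4; python3 ringfit.py|sed -n 2p
```

```text
tcp [0.6445 0.0458 0.1796] F [-5.6  0.8  4.5] T [-0.02  0.96  0.23] gap 21.1 t 48.08
y 0 x,z,tilt-off(deg) [ 0.0009 -0.0211] -0.8 1801
```

View pics/u4.png

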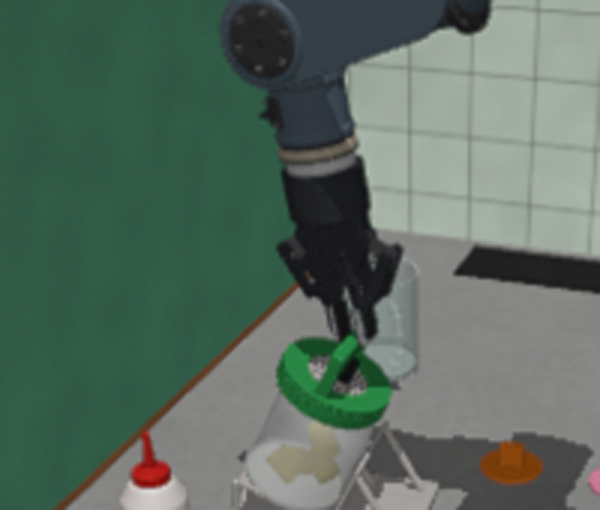

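>>> step_arm:
  commands:
    - [0,0,0,0]
    - [0,0,0,0]
    - [-0.001,0,0,0]
    - [-0.02,0,-0.001,0]
    - [-0.05,0,-0.004,0]
    - [-0.09,0,-0.01,0]
    - [-0.12,0,-0.05,0]
    - [-0.13,0,-0.09,0]
  jaw: 0.042

```text
t: 48.8
tcp_pos: [0.5874, 0.0687, 0.3207]
tool_rot: [0.07, 0.748, -0.101, 0.653]
force: [-0.1, 0.4, 0.6]
finger_gap: 0.491
```

```bash
python3 go.py .50 .09 .3
```

```text
shift [ 0.032   0.0011 -0.0866] turn 0 | tcp [0.5874 0.0687 0.3207] phi -0.2476 xaxis [-0.138 -0.028 -0.99 ] q [-0.053  0.447  1.261 -0.035  1.57   0.193] F [-0.1  0.4  0.6] gap 41.9 t 48.8
```

>>> step_arm:
  commands:
    - [0.0,0,-0.04,0]
    - [0.01,0,-0.08,0]
    - [0.02,0.01,-0.12,0]
    - [0.02,0.01,-0.13,0]

```text
t: 49.13
tcp_pos: [0.4553, 0.1117, 0.3165]
tool_rot: [0.07, 0.75, -0.1, 0.651]
force: [0.4, -0.8, -0.7]
finger_gap: 0.493
```

```bash
python3 ring6.py
```

```text
pos mm [  4.3   0.9 -19.9] tilt deg [ 0.2 -0.2] yaw 88.2 cost 0.2722
pos mm [  4.4   1.2 -19.9] tilt deg [ 0.9 -0.3] yaw 88.2 cost 0.2715
pos mm [  4.2   0.7 -20. ] tilt deg [ 0.2 -0.1] yaw 87.6 cost 0.2716
```

View pics/r6.png

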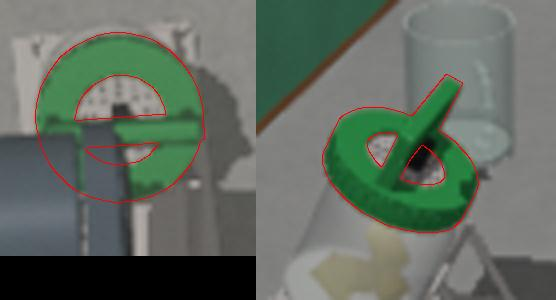

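The top and side overlays agree: the ring is flat, yaw is 88° (bow level) and it's now +4 mm up the slope. I'll go back with the wrench and nudge it down to centre.

```bash
python3 go.py .648 .046 .235 -.05
```

```text
shift [ 0.0578 -0.0134  0.2068] turn -0.1956 | tcp [0.4601 0.1104 0.3176] phi -0.2456 xaxis [-0.137 -0.028 -0.99 ] q [ 0.016  0.266  1.554 -0.026  1.46   0.263] F [1.2 0.7 0.5] gap 41.9 t 49.23
```

>>> step_arm:
  commands:
    - [-0.005,0,0.04,-0.05]
    - [-0.005,-0.003,0.08,-0.1]
    - [0.0,-0.006,0.12,-0.15]
    - [0.01,-0.01,0.16,-0.195]
    - [0.035,-0.0134,0.19,-0.195]
    - [0.05,-0.0134,0.2068,-0.195]
    - [0.0578,-0.0134,0.2068,-0.195]
    - [0.0578,-0.0134,0.2068,-0.195]
  jaw: 0.036

```text
t: 49.9
tcp_pos: [0.648, 0.0449, 0.2314]
tool_rot: [0.006, 0.755, -0.028, 0.655]
force: [-0.9, -0.2, -0.2]
finger_gap: 0.423
```

```bash
python3 go.py .646 .046 .178 -.05;python3 look.py side 130 60 200 170 3 1 u5
```

```text
shift [0.0531 0.0028 0.0056] turn -0.0007 | tcp [0.648  0.0449 0.2314] phi -0.0507 xaxis [-0.143 -0.027 -0.989] q [-0.083  0.608  1.216 -0.039  1.458 -0.028] F [-0.9 -0.2 -0.2] gap 36.1 t 49.9
tcp [0.6479 0.0456 0.2335] F [-1.   0.3 -0.3] T [ 0.05 -0.04 -0.01] gap 35.8 t 49.95
```

View pics/u5.png

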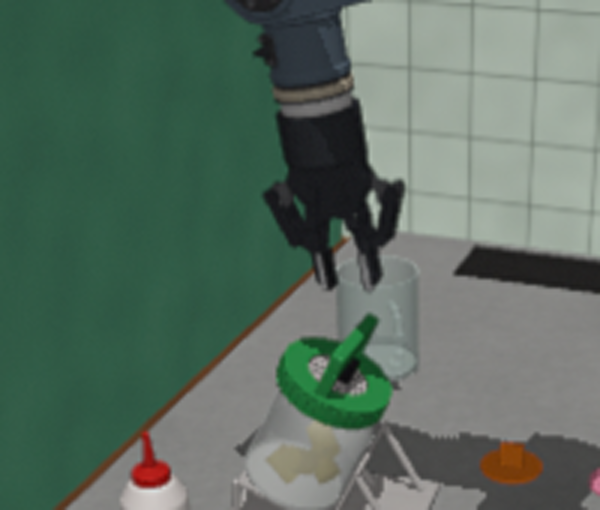

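The fingers at (325,285) and (371,285) are in line with the bow, as in the last approach. I'll go down.

>>> step_arm:
  commands:
    - [0.02,0.001,0.002,0]
    - [0.04,0.002,0.004,0]
    - [0.053,0.0028,0.0056,0]
    - [0.053,0.0028,0.0056,0]

```text
t: 50.28
tcp_pos: [0.6444, 0.0474, 0.1793]
tool_rot: [0.006, 0.756, -0.027, 0.654]
force: [-0.7, 0.5, 0.5]
finger_gap: 0.419
```

>>> step_arm:
  commands:
    - [0,0,0,0]
    - [0,0,0,0]
    - [0,0,-0.001,0.02]
    - [0,0,-0.002,0.05]
  jaw: 0.021

```text
t: 50.62
tcp_pos: [0.6433, 0.0476, 0.1814]
tool_rot: [0.023, 0.753, -0.047, 0.655]
force: [-0.3, 0.8, 0.7]
finger_gap: 0.246
```

```bash
python3 go.py .638 .046 .178 -.2;python3 ringfit.py|sed -n 2p
```

```text
shift [ 0.0042 -0.0019 -0.0046] turn 0.0987 | tcp [0.6433 0.0476 0.1814] phi -0.1013 xaxis [-0.14  -0.027 -0.99 ] q [-0.08   0.648  1.283 -0.039  1.349  0.03 ] F [-0.3  0.8  0.7] gap 21.0 t 50.62
y 0 x,z,tilt-off(deg) [ 0.0006 -0.0209] 0.6 1760
```

>>> step_arm:
  commands:
    - [0.001,0,-0.003,0.03]
    - [0.001,0,-0.005,0.06]
    - [0.001,0,-0.007,0.1]
    - [0.001,0,-0.007,0.1]

```text
t: 51.0
tcp_pos: [0.6417, 0.0482, 0.1837]
tool_rot: [0.057, 0.745, -0.085, 0.659]
force: [6.6, 0.4, -1.0]
finger_gap: 0.249
```

```bash
python3 go.py .638 .046 .178 -.2;python3 ringfit.py|sed -n 2p
```

```text
shift [ 0.0062 -0.0026 -0.0025] turn -0.0041 | tcp [0.6417 0.0482 0.1837] phi -0.2041 xaxis [-0.126 -0.027 -0.992] q [-0.08   0.637  1.297 -0.038  1.331  0.133] F [ 6.6  0.4 -1. ] gap 21.3 t 51.0
y 0 x,z,tilt-off(deg) [ 0.0008 -0.0212] -1.7 1755
```

>>> step_arm:
  commands:
    - [0.002,-0.001,-0.003,0]
    - [0.004,-0.001,-0.006,0]
    - [0.004,-0.001,-0.006,0]

```text
t: 51.3
tcp_pos: [0.6414, 0.0478, 0.1837]
tool_rot: [0.057, 0.74, -0.084, 0.665]
force: [9.2, -0.3, 1.6]
finger_gap: 0.248
```

```bash
python3 go.py .638 .046 .178 -.2;python3 ringfit.py|sed -n 2p;python3 look.py side 130 60 200 170 3 1 u6
```

```text
shift [ 0.0061 -0.0022 -0.0024] turn -0.0025 | tcp [0.6414 0.0478 0.1837] phi -0.2025 xaxis [-0.109 -0.028 -0.994] q [-0.08   0.629  1.313 -0.038  1.307  0.132] F [ 9.2 -0.3  1.6] gap 21.2 t 51.3
y 0 x,z,tilt-off(deg) [ 0.0009 -0.0209] -1.7 1773
tcp [0.6414 0.0478 0.1837] F [8.3 0.  2.6] T [ 0.   -1.58  0.13] gap 21.0 t 51.4
```

View pics/u6.png

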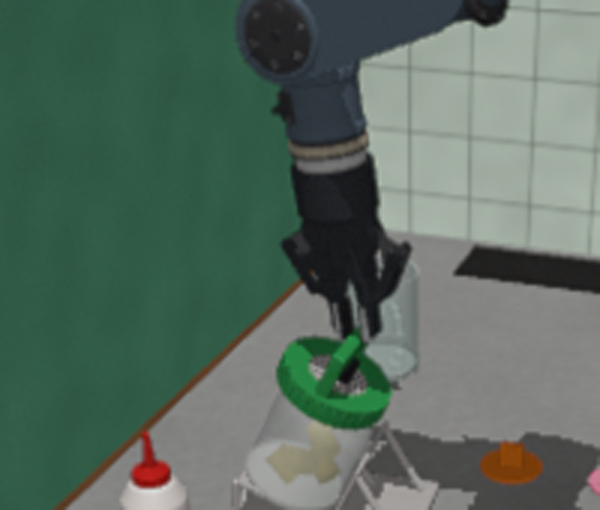

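>>> step_arm:
  commands:
    - [0.003,-0.001,-0.006,0]
    - [0.004,-0.001,-0.01,0.05]
    - [0.004,-0.001,-0.012,0]
    - [0.004,-0.001,-0.012,-0.05]
    - [0.004,-0.001,-0.012,0]

```text
t: 51.82
tcp_pos: [0.6398, 0.0476, 0.1849]
tool_rot: [0.057, 0.731, -0.084, 0.675]
force: [15.8, -0.2, 0.6]
finger_gap: 0.243
```

```bash
python3 go.py .638 .046 .178 -.2;python3 ringfit.py|sed -n 2p
```

```text
shift [ 0.0071 -0.0016 -0.001 ] turn -0.0012 | tcp [0.6398 0.0476 0.1849] phi -0.2012 xaxis [-0.083 -0.031 -0.996] q [-0.081  0.613  1.338 -0.039  1.271  0.132] F [15.8 -0.2  0.6] gap 20.8 t 51.82
y 0 x,z,tilt-off(deg) [ 0.0003 -0.0199] -2.4 1854
```

>>> step_arm:
  commands:
    - [0.003,0,-0.006,-0.1]
    - [0.004,0,-0.006,-0.2]
    - [0.004,0,-0.006,-0.3]
    - [0.004,0,-0.006,-0.4]
    - [0.004,0,-0.006,-0.5]
    - [0.004,0,-0.006,-0.6]
    - [0.004,0,-0.006,-0.66]

```text
t: 52.45
tcp_pos: [0.643, 0.045, 0.1854]
tool_rot: [-0.169, 0.712, 0.153, 0.664]
force: [13.0, -6.5, 0.6]
finger_gap: 0.245
```

```bash
python3 go.py .638 .046 .178 -.2;python3 ringfit.py|sed -n 2p;python3 look.py side 130 60 200 170 3 1 u7
```

```text
shift [ 0.0077  0.0031 -0.0036] turn 0.6586 | tcp [0.643  0.045  0.1854] phi 0.4586 xaxis [-0.06  -0.037 -0.997] q [-0.082  0.607  1.349 -0.044  1.244 -0.526] F [13.  -6.5  0.6] gap 20.9 t 52.45
y 0 x,z,tilt-off(deg) [ 0.     -0.0204] -2.1 1955
tcp [0.6431 0.045  0.1854] F [12.9 -6.3  0.8] T [-1.02 -2.17 -0.04] gap 20.7 t 52.55
```

View pics/u7.png

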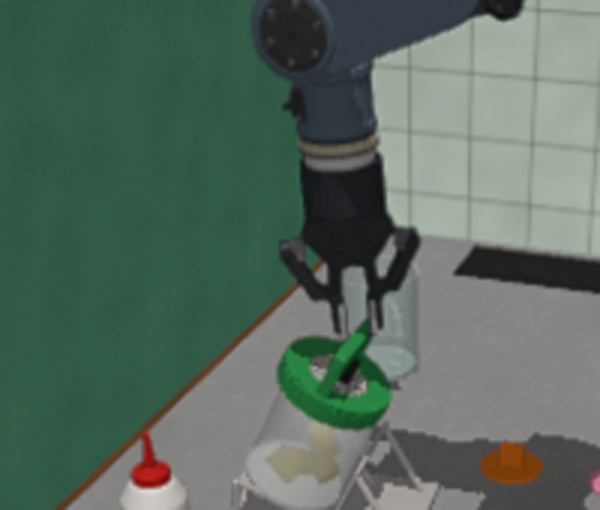

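>>> step_arm:
  commands:
    - [0.002,0,0.004,0.1]
    - [0.008,0,0.004,0.1]
    - [0.012,0,0.002,0.05]
    - [0.012,0,-0.004,0]
    - [0.013,0,-0.008,-0.06]
    - [0.013,0,-0.01,-0.12]
    - [0.013,0,-0.01,-0.12]

```text
t: 53.13
tcp_pos: [0.6445, 0.0432, 0.1815]
tool_rot: [-0.208, 0.691, 0.193, 0.664]
force: [11.3, 8.9, 16.6]
finger_gap: 0.247
```

```bash
python3 go.py .638 .046 .176 -.2;python3 ringfit.py|sed -n 2p;python3 look.py side 130 60 200 170 3 1 u8
```

```text
shift [ 0.0056  0.0059 -0.0037] turn 0.7752 | tcp [0.6445 0.0432 0.1815] phi 0.5752 xaxis [-0.03  -0.031 -0.999] q [-0.089  0.599  1.375 -0.036  1.195 -0.65 ] F [11.3  8.9 16.6] gap 21.1 t 53.13
y 0 x,z,tilt-off(deg) [-0.0015 -0.0198] -0.1 1864
tcp [0.6446 0.0432 0.1815] F [11.4  8.9 18.1] T [ 1.13 -1.77 -0.69] gap 20.9 t 53.23
```

View pics/u8.png

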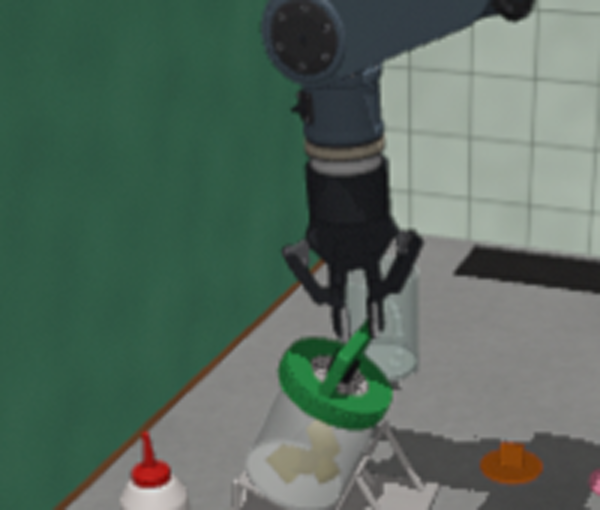

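>>> step_arm:
  commands:
    - [-0.002,0,0.0,0.11]
    - [-0.002,0.001,0,0.22]
    - [-0.001,0.002,0,0.33]
    - [0.0,0.003,-0.001,0.44]
    - [0.0,0.003,-0.002,0.55]
    - [0.0,0.003,-0.003,0.66]
    - [0.0,0.003,-0.003,0.75]
    - [0.0,0.003,-0.003,0.75]

```text
t: 53.9
tcp_pos: [0.6417, 0.045, 0.1826]
tool_rot: [0.051, 0.713, -0.074, 0.696]
force: [2.7, 3.5, 1.1]
finger_gap: 0.247
```

```bash
python3 go.py .638 .046 .176 -.2;python3 ringfit.py|sed -n 2p;python3 look.py side 130 60 200 170 3 1 u9
```

```text
shift [ 0.0067  0.0005 -0.0037] turn 0.0234 | tcp [0.6417 0.045  0.1826] phi -0.1766 xaxis [-0.027 -0.03  -0.999] q [-0.087  0.592  1.385 -0.035  1.189  0.103] F [2.7 3.5 1.1] gap 21.1 t 53.9
y 0 x,z,tilt-off(deg) [-0.0003 -0.0198] -2.7 1852
tcp [0.6416 0.045  0.1825] F [5.  4.5 2. ] T [ 0.53 -0.73  0.03] gap 21.0 t 54.0
```

View pics/u9.png

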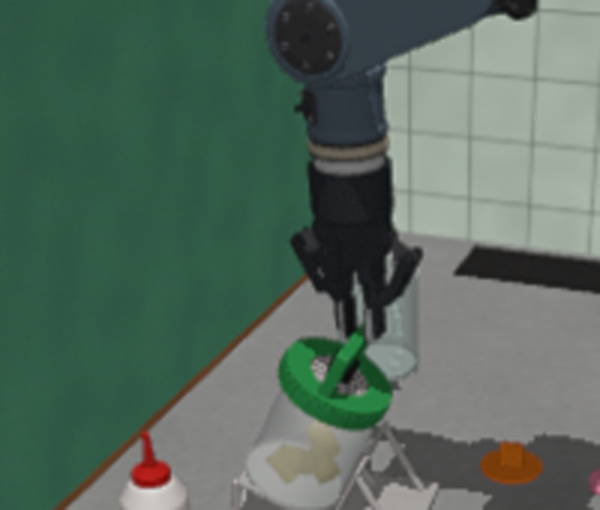

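>>> step_arm:
  commands:
    - [0.003,0,0.0,0]
    - [0.007,0,0,0.0]
    - [0.007,0.0,-0.003,0.05]
    - [0.007,0.0,-0.004,0.1]
    - [0.007,0,-0.004,0.1]

```text
t: 54.42
tcp_pos: [0.6439, 0.0452, 0.1776]
tool_rot: [0.084, 0.703, -0.107, 0.698]
force: [12.2, 2.1, 0.8]
finger_gap: 0.25
```

```bash
python3 go.py .638 .046 .176 -.2;python3 ringfit.py|sed -n 2p
```

```text
shift [ 0.0016 -0.0008 -0.0059] turn -0.0714 | tcp [0.6439 0.0452 0.1776] phi -0.2714 xaxis [-0.012 -0.031 -0.999] q [-0.087  0.594  1.397 -0.035  1.16   0.199] F [12.2  2.1  0.8] gap 21.4 t 54.42
y 0 x,z,tilt-off(deg) [-0.0006 -0.0205] -1.6 1849
```

Release and measure from outside.

>>> step_arm:
  commands:
    - [0,0,0,0]
    - [0,0,0,0]
    - [-0.001,0,0,0]
    - [-0.03,0,0,0]
    - [-0.065,0,0,0]
    - [-0.1,0,-0.02,0]
    - [-0.12,0,-0.06,0]
    - [-0.12,0,-0.1,0]
  jaw: 0.042

```text
t: 55.13
tcp_pos: [0.5516, 0.0746, 0.3014]
tool_rot: [0.084, 0.701, -0.107, 0.7]
force: [0.2, -0.3, 0.5]
finger_gap: 0.49
```

>>> step_arm:
  commands:
    - [0.0,0,-0.04,0]
    - [0.0,0,-0.08,0]
    - [0.0,0.01,-0.1,0]
    - [0,0.01,-0.1,0]

```text
t: 55.47
tcp_pos: [0.451, 0.1127, 0.3]
tool_rot: [0.083, 0.703, -0.106, 0.698]
force: [0.4, -0.2, -0.1]
finger_gap: 0.492
```

```bash
python3 ring6.py; python3 go.py .648 .046 .235 -.05
```

```text
pos mm [  2.8   2.2 -18.6] tilt deg [ 1.2 -1.3] yaw 88.9 cost 0.0392
pos mm [  2.6   2.6 -18.6] tilt deg [ 1.6 -1.3] yaw 89.2 cost 0.0388
pos mm [  2.6   2.3 -18.6] tilt deg [ 1.2 -1.4] yaw 88.6 cost 0.0393
shift [ 0.0665 -0.0096  0.2018] turn -0.2193 | tcp [0.4565 0.1111 0.3006] phi -0.2693 xaxis [-0.006 -0.033 -0.999] q [ 0.023  0.211  1.671 -0.034  1.266  0.303] F [ 0.7 -1.   1. ] gap 41.7 t 55.57
```

View pics/r6.png

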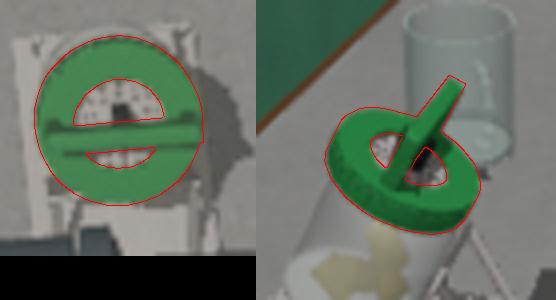

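Both views now fit cleanly: yaw is 89°, but the ring sits about 1.4 mm high and 3 mm off centre. I'll press down on the bow with shut fingers to seat it.

```bash
python3 go.py .647 .047 .225
```

```text
shift [ 0.0764 -0.0085  0.2005] turn 0 | tcp [0.4565 0.1111 0.3006] phi -0.2693 xaxis [-0.006 -0.033 -0.999] q [ 0.023  0.211  1.671 -0.034  1.266  0.303] F [ 0.7 -1.   1. ] gap 41.7 t 55.57
```

>>> step_arm:
  commands:
    - [0.0,0,0.04,0]
    - [0.0,-0.003,0.08,0]
    - [0.0,-0.006,0.12,0]
    - [0.02,-0.0085,0.155,0]
    - [0.04,-0.0085,0.185,0]
    - [0.06,-0.0085,0.2005,0]
    - [0.0764,-0.0085,0.2005,0]
    - [0.0764,-0.0085,0.2005,0]
  jaw: 0.0

```text
t: 56.23
tcp_pos: [0.6457, 0.0452, 0.219]
tool_rot: [0.083, 0.705, -0.108, 0.696]
force: [-1.2, -0.1, -0.4]
finger_gap: -0.001
```

```bash
python3 go.py .647 .047 .19;python3 look.py side 130 60 200 170 3 1 v1
```

```text
shift [0.0289 0.0031 0.001 ] turn 0 | tcp [0.6457 0.0452 0.219 ] phi -0.2713 xaxis [-0.017 -0.033 -0.999] q [-0.085  0.556  1.345 -0.036  1.255  0.197] F [-1.2 -0.1 -0.4] gap -0.1 t 56.23
tcp [0.646  0.0458 0.2214] F [0.  0.2 0.2] T [ 0.04 -0.    0.03] gap -0.2 t 56.28
```

View pics/v1.png

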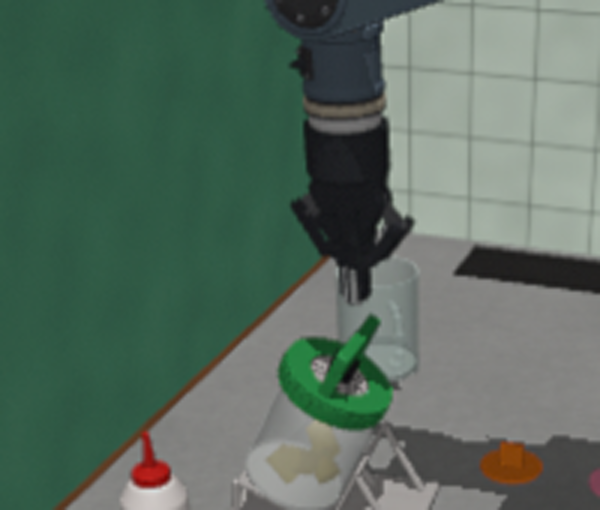

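>>> step_arm:
  commands:
    - [0.015,0.001,0.001,0]
    - [0.025,0.002,0.001,0]
    - [0.03,0.002,0.001,0]
    - [0.034,0.002,0.001,0]
    - [0.036,0.002,0.001,0]

```text
t: 56.7
tcp_pos: [0.6479, 0.0466, 0.1877]
tool_rot: [0.083, 0.703, -0.107, 0.698]
force: [-3.3, 1.0, 11.9]
finger_gap: -0.004
```

>>> step_arm:
  commands:
    - [0.005,0,-0.002,0]
    - [0.009,0.0,-0.003,0]
    - [0.009,0.0,-0.003,0]
    - [0.0,0,0,0]
    - [-0.03,0,0.0,0]
    - [-0.07,0,-0.03,0]
    - [-0.1,0,-0.07,0]
    - [-0.1,0,-0.11,0]

```text
t: 57.37
tcp_pos: [0.558, 0.0757, 0.2909]
tool_rot: [0.084, 0.698, -0.107, 0.703]
force: [0.8, 0.5, 1.0]
finger_gap: -0.001
```

>>> step_arm:
  commands:
    - [0.0,0,-0.04,0]
    - [0.0,0,-0.08,0]
    - [0.0,0.01,-0.1,0]
    - [0,0.01,-0.1,0]

```text
t: 57.7
tcp_pos: [0.4594, 0.1142, 0.2906]
tool_rot: [0.083, 0.699, -0.106, 0.702]
force: [0.5, 0.0, -0.5]
finger_gap: 0.001
```

```bash
python3 ring6.py; python3 go.py .647 .047 .225
```

```text
pos mm [  1.7   2.5 -20. ] tilt deg [1.1 0.3] yaw 90.1 cost 0.0406
pos mm [  2.1   2.4 -20.1] tilt deg [ 1.  -0.2] yaw 89.4 cost 0.0401
pos mm [  1.8   2.4 -20.2] tilt deg [1.1 0. ] yaw 89.4 cost 0.0397
shift [ 0.0689 -0.0124  0.1925] turn 0 | tcp [0.4644 0.1125 0.2908] phi -0.2694 xaxis [ 0.005 -0.034 -0.999] q [ 0.026  0.229  1.676 -0.036  1.233  0.308] F [0.2 0.2 0.6] gap -0.3 t 57.8
```

View pics/r6.png

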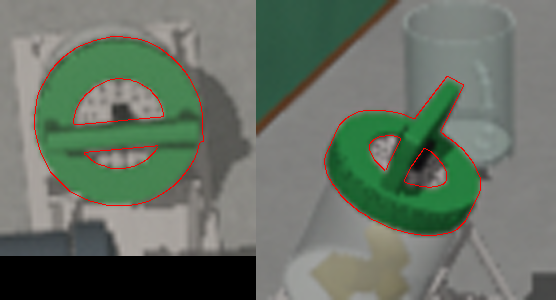

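The ring is home: z −20 mm, tilt about 1°, yaw about 90° and 3 mm off centre (within its play). Last, the full pictures for the bystanders.

```bash
python3 - <<'E'
from station import optics
import cv2
for n in("side","top"): cv2.imwrite(f"pics/w_{n}.png",optics.snapshot(n)[:,:,::-1])
E
ls pics | grep -E "side0|top0"
```

```text
side0.png
top0.png
```

View pics/w_side.png

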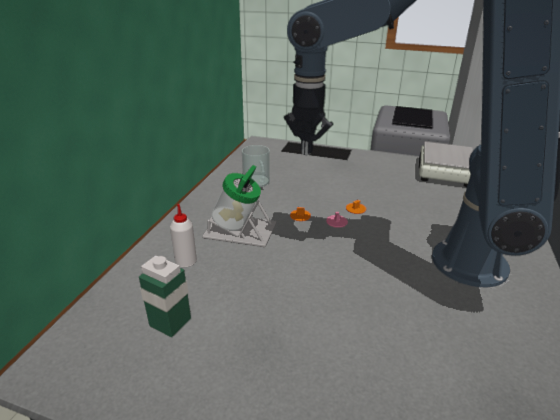

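View pics/w_top.png

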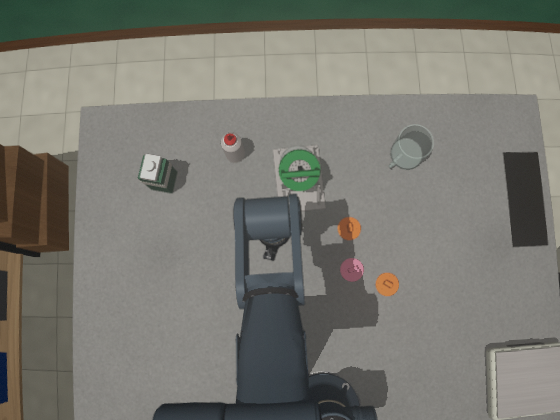

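View pics/top0.png

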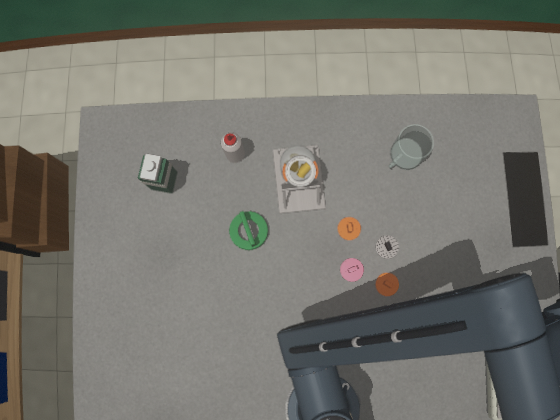

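The bottle (231,145), carton (155,170) and pitcher (412,148) stand at the same pixels as at the start. The ring is on the canister at (300,170), and the robot touches nothing.

```bash
python3 -c "
from station import manip
print(manip.sign_off())"
```

```text
the job is handed in; nothing more can be done
None
```

The canister is closed. The steel disk lies flat in the mouth with its tab outwards. The green ring is over the neck, turned clockwise to the locked position with its bow level across, and let go. I handed the job in at about 58 s.

**Last fit from both cameras:**

| Ring measure | Last check | Ideal |
|---|---|---|
| Height of lower edge against the rim plane | −20.0 mm | −20 mm (fully home) |
| Tilt | about 1° | 0° |
| Bow angle from the mouth's x | 89–90° | about 90° (quarter turn) |
| Off centre | about 2 mm up the slope, 2.4 mm sideways | 0 mm |

The bottle, carton and pitcher are at the same pixels as in the first pictures, and the robot was touching nothing when I handed in.

**What went wrong or disagreed:**
- **Ring stuck off centre:** it first stuck about 5° short and 5 mm down the slope. I wrenched it round again, recentred it and pressed on the bow, because it had been left about 1.4 mm high.
- **Cameras disagreed:** while the arm hid the ring from above, the side-only fit differed from the two-view fit by 2–4 mm. I relied on the unobstructed two-view fit.
- **Stop not checked by force:** I did not feel for the end stop in the final turn. That the ring is fully turned rests on the measured 90°.

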